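# Light the soup shot

### The job

Set the lighting for the soup photograph: slide every light card out of the rack into one of the three wooden stands around the bowl and the grey card into the blue stand, one card to a slot, pushed fully down and roughly centred, and slide the dimmer desk's key fader (orange) to 7 and its fill fader (blue) to 3. Then pick up the light meter and take a reading: aim it square at the middle of the grey card from 10 to 25 cm away and hold it still for a good second. Afterwards stand the meter upright in the middle of its cork pad and slide the grey card fully back into any free rack slot, leaving the light cards and faders as set and the dish and props undisturbed.

Things in the scene. Friction and masses are not known exactly. Their poses are not given: they have to be found in the camera images.
- board: Fixed shooting surface, a painted plank board 300 (x) x 420 (y) x 6 mm; origin at the centre of its underside, on the table. A flat hessian mat and two leeks (fixed, along y in its far left part, up to 40 mm high) are dressed on it; the stands, bowl, mills and butter tub stand on it.
- rack: Fixed brown wooden card rack, 180 (x) x 116 (y) mm, ribs up to 47 mm high; origin at its underside's centre, on the table. Four slots along its y, 110 mm long, at x = -67.5, -22.5, 22.5, 67.5 mm; slot floor at z = 10 mm, 12 mm wide up to z = 30 mm, then bevelled wider like a V. Cards start standing in them in any order; an absent card leaves its slot empty.
- stand_far: Fixed light-wood card stand on the far side of the bowl, 44 (x) x 110 (y) x 48 mm high. Origin at the centre of its underside, which lies on the board (6 mm above the table). One slot along its y, open at both ends, through its middle: floor at z = 20 mm, 12 mm wide up to z = 40 mm, then bevelled wider up to 48 mm.
- stand_near: Same light-wood card stand, on the robot's side of the bowl.
- stand_left: Same light-wood card stand, to the left (+y) of the bowl, its slot running roughly along world x.
- grey_stand: Card stand of the same shape and sizes but painted blue, to the right (-y) of the bowl, its slot running roughly along world x; for the grey card. The space to its right is open for the meter.
- card_white: White light card (stiff board), 8 (x, thickness) x 100 (y) x 130 mm (z, height), 60 g. Origin at the middle of its lower edge. Both faces alike. Taken by pinching its top edge across the thickness from above. May be absent.
- card_gold: Gold light card, same shape. May be absent.
- card_black: Black light card, same shape. May be absent.
- grey_card: Mid-grey metering card, same shape and origin. Always present.
- grey_card_centre (a point): Centre of the grey card, 65 mm above its lower edge; x is normal to its faces.
- desk: Fixed dark two-channel dimmer desk with wooden cheeks, 190 (x) x 170 (y) mm, flat top at z = 42 mm; origin at the centre of its underside. Two 100 mm fader tracks run along its x, at y = +35 mm (key, left, orange cap) and y = -35 mm (fill, right, blue cap). White scale lines every 10 mm from 0 (robot's end, x = -55 mm) to 10 (far end, x = +45 mm); those of 0, 5 and 10 are longer.
- key_fader (a joint): Key fader, m: 0 at scale 0, 0.1 at scale 10, growing along desk +x; scale 7 is 0.070 m. Stays where it is left; slides with about 1.5 N.
- fill_fader (a joint): Fill fader, m: same scale; scale 3 is 0.030 m. Stays where it is left; slides with about 1.5 N.
- key_fader_cap (a point): Middle of the top of the orange key fader cap, a block 26 (x, along the track) x 20 (y) mm, 22 mm high, its top 26 mm above the desk top; axes as the desk.
- fill_fader_cap (a point): Middle of the top of the blue fill fader cap, same block.
- meter: Handheld black light meter, 240 g, standing on its flat rubber foot. Origin at the centre of the foot's underside. Foot 90 (x) x 56 (y) x 10 mm; body above it 84 (x) x 40 (y) mm, its top at z = 74 mm; the lens barrel (34 mm diameter) juts from the body to x = +66 mm at z = 50 mm. It measures along its +x axis. Taken across the 40 mm body from above.
- meter_lens (a point): Front middle of the meter's lens, at (66, 0, 50) mm in the meter's frame; x is the direction in which it looks.
- pad: Fixed cork pad for the meter, 86 (x) x 150 (y) x 4 mm; origin at the centre of its underside, on the table. The meter starts on it, pointing roughly along +y.
- bowl: Loose stoneware bowl in the middle of the set, 124 mm across, 71 mm high; origin at the centre of its underside. Leave alone.
- white_mill: Loose white pepper mill, 54 mm across, 132 mm high, origin under its centre. Leave alone.
- dark_mill: Loose dark pepper mill, same size. Leave alone.
- butter_tub: Loose butter tub, 80 x 60 x 41 mm, origin under its centre. Leave alone.
There are look-alikes about, which are no part of the job. Several things look just like the rack: the one meant starts nearest to the robot's base. What is shaped like the grey_card but red is not meant.

How it is judged:
On the way, in this order (a step that is already met when the one before it is completed fails the run):
1. every light card is in a wooden stand, the grey card in the blue stand, key fader at 7 and fill fader at 3 (((x of card_white in the frame of stand_far between -0.01 and 0.01 m and y of card_white in the frame of stand_far between -0.04 and 0.04 m and z of card_white in the frame of stand_far below 0.026 m and angle between card_white's own z axis and vertical below 0.25 rad) or (x of card_white in the frame of stand_near between -0.01 and 0.01 m and y of card_white in the frame of stand_near between -0.04 and 0.04 m and z of card_white in the frame of stand_near below 0.026 m and angle between card_white's own z axis and vertical below 0.25 rad) or (x of card_white in the frame of stand_left between -0.01 and 0.01 m and y of card_white in the frame of stand_left between -0.04 and 0.04 m and z of card_white in the frame of stand_left below 0.026 m and angle between card_white's own z axis and vertical below 0.25 rad)) and ((x of card_gold in the frame of stand_far between -0.01 and 0.01 m and y of card_gold in the frame of stand_far between -0.04 and 0.04 m and z of card_gold in the frame of stand_far below 0.026 m and angle between card_gold's own z axis and vertical below 0.25 rad) or (x of card_gold in the frame of stand_near between -0.01 and 0.01 m and y of card_gold in the frame of stand_near between -0.04 and 0.04 m and z of card_gold in the frame of stand_near below 0.026 m and angle between card_gold's own z axis and vertical below 0.25 rad) or (x of card_gold in the frame of stand_left between -0.01 and 0.01 m and y of card_gold in the frame of stand_left between -0.04 and 0.04 m and z of card_gold in the frame of stand_left below 0.026 m and angle between card_gold's own z axis and vertical below 0.25 rad)) and ((x of card_black in the frame of stand_far between -0.01 and 0.01 m and y of card_black in the frame of stand_far between -0.04 and 0.04 m and z of card_black in the frame of stand_far below 0.026 m and angle between card_black's own z axis and vertical below 0.25 rad) or (x of card_black in the frame of stand_near between -0.01 and 0.01 m and y of card_black in the frame of stand_near between -0.04 and 0.04 m and z of card_black in the frame of stand_near below 0.026 m and angle between card_black's own z axis and vertical below 0.25 rad) or (x of card_black in the frame of stand_left between -0.01 and 0.01 m and y of card_black in the frame of stand_left between -0.04 and 0.04 m and z of card_black in the frame of stand_left below 0.026 m and angle between card_black's own z axis and vertical below 0.25 rad)) and x of grey_card in the frame of grey_stand between -0.01 and 0.01 m and y of grey_card in the frame of grey_stand between -0.04 and 0.04 m and z of grey_card in the frame of grey_stand below 0.026 m and angle between grey_card's own z axis and vertical below 0.25 rad and value of joint key_fader between 0.066 and 0.074 m and value of joint fill_fader between 0.026 and 0.034 m), for 0.2 s.
2. the meter, held in the gripper, looks square at the middle of the grey card from 8 to 28 cm, still for a second, with everything set (all of step 1 and x of grey_card_centre in the frame of meter_lens between 0.08 and 0.28 m and y of grey_card_centre in the frame of meter_lens between -0.022 and 0.022 m and z of grey_card_centre in the frame of meter_lens between -0.028 and 0.028 m and angle between the x axis of meter and the x axis of grey_card, either way round below 0.3 rad and linear speed of meter below 0.03 m/s and angular speed of meter below 0.2 rad/s and contact force between the fingers and meter above 1 N), for 1 s.
At the end, for the whole second after the job is handed in: Light cards fully down in wooden stands (within 40 mm of the middle, leaning under 14 degrees); faders at 7 and 3 within 4 mm; grey card fully down in a rack slot; meter upright, centred within 32 mm on its pad; all at rest (((x of card_white in the frame of stand_far between -0.01 and 0.01 m and y of card_white in the frame of stand_far between -0.04 and 0.04 m and z of card_white in the frame of stand_far below 0.026 m and angle between card_white's own z axis and vertical below 0.25 rad) or (x of card_white in the frame of stand_near between -0.01 and 0.01 m and y of card_white in the frame of stand_near between -0.04 and 0.04 m and z of card_white in the frame of stand_near below 0.026 m and angle between card_white's own z axis and vertical below 0.25 rad) or (x of card_white in the frame of stand_left between -0.01 and 0.01 m and y of card_white in the frame of stand_left between -0.04 and 0.04 m and z of card_white in the frame of stand_left below 0.026 m and angle between card_white's own z axis and vertical below 0.25 rad)) and ((x of card_gold in the frame of stand_far between -0.01 and 0.01 m and y of card_gold in the frame of stand_far between -0.04 and 0.04 m and z of card_gold in the frame of stand_far below 0.026 m and angle between card_gold's own z axis and vertical below 0.25 rad) or (x of card_gold in the frame of stand_near between -0.01 and 0.01 m and y of card_gold in the frame of stand_near between -0.04 and 0.04 m and z of card_gold in the frame of stand_near below 0.026 m and angle between card_gold's own z axis and vertical below 0.25 rad) or (x of card_gold in the frame of stand_left between -0.01 and 0.01 m and y of card_gold in the frame of stand_left between -0.04 and 0.04 m and z of card_gold in the frame of stand_left below 0.026 m and angle between card_gold's own z axis and vertical below 0.25 rad)) and ((x of card_black in the frame of stand_far between -0.01 and 0.01 m and y of card_black in the frame of stand_far between -0.04 and 0.04 m and z of card_black in the frame of stand_far below 0.026 m and angle between card_black's own z axis and vertical below 0.25 rad) or (x of card_black in the frame of stand_near between -0.01 and 0.01 m and y of card_black in the frame of stand_near between -0.04 and 0.04 m and z of card_black in the frame of stand_near below 0.026 m and angle between card_black's own z axis and vertical below 0.25 rad) or (x of card_black in the frame of stand_left between -0.01 and 0.01 m and y of card_black in the frame of stand_left between -0.04 and 0.04 m and z of card_black in the frame of stand_left below 0.026 m and angle between card_black's own z axis and vertical below 0.25 rad)) and value of joint key_fader between 0.066 and 0.074 m and value of joint fill_fader between 0.026 and 0.034 m and x of grey_card in the frame of rack between -0.08 and 0.08 m and y of grey_card in the frame of rack between -0.04 and 0.04 m and z of grey_card in the frame of rack below 0.016 m and angle between grey_card's own z axis and vertical below 0.25 rad and horizontal distance between meter and pad below 0.032 m and angle between meter's own z axis and vertical below 0.08 rad and z of meter in the frame of pad below 0.008 m and linear speed of each of card_white, card_gold, card_black, grey_card, meter below 0.02 m/s); the robot touches nothing.
It fails at once if the bowl, a mill or the butter tub is pushed more than 25 mm or tipped (distance of any of bowl, white_mill, dark_mill, butter_tub from where it was at the start of the episode above 0.025 m or angle between any of bowl, white_mill, dark_mill, butter_tub's own z axis and vertical above 0.3 rad).
Of card_white, card_gold, card_black only 2 to 3 are there at a start; the rules pass over those that are not, and their reading is None.
At some moment in a run one of meter may be knocked a few centimetres aside while the robot is not near it.
It also fails if it takes over 210 s, if anything falls off the work surface, if the arm or the gripper's body presses on something with over 40 N, if the wrist force passes 120 N, or if a joint passes its speed limit or range.

### The arm

A 6-joint arm with a two-finger parallel gripper is mounted at the origin on the work surface. World frame = base frame: x ahead of the robot, y to its left, z up, the work surface at z = 0. Lengths are in m, angles in rad, forces in N, time in s.
With the tool pointing down it reaches from about 0.275 to 0.85 m from the base axis. Payload 19 kg.
Tool frame: the origin (TCP) lies midway between the tips of the shut fingers; the grasp point (between the pads) lies manip.grip_point_offset behind it (manip.grip_point_offset is the distance from the TCP to the grasp point, in m); z points along the fingers, y is the line along which they close (so a half turn about z gives the same grasp; the last joint's range is limited). The gripper opens to 85 mm and grips with 20 to 120 N. Pads are 22 mm wide; open, the fingers measure 114 mm over their backs; the gripper's body (76 mm by 85 mm) begins 54 mm behind the grasp point. The pads swing forward as they close: fully open they stand 13 mm farther back than shut.
Start: joints at [-1.462, 0.15, 1.437, -0, 1.554, -0.134], TCP at [0.138, -0.558, 0.231] pointing down, gripper open.
Joint ranges: [-2.8, 2.8], [-0.68, 2.1], [0.12, 2.68], [-1.39, 4.53], [0.16, 2.79], [-2.81, 2.81]. Speed limits (rad/s): [1.89, 1.89, 2.22, 3.01, 3.01, 3.01].

### API

Orientations are given as a unit quaternion [x, y, z, w].
In Python, from cell import readout, viewer, ticket, manip gives the robot as it stands.
- The arm moves only by the tool jog_arm, never from a script. Its argument "moves" is a list of rows, each a list of 3 entries, a list of its own where there are three numbers: the opening, from -1 (shut) to 1 (fully open), then the shift along the tool's x, y, z in m, then the turn, a rotation vector about the tool's x, y, z in rad. A call has 1 to 12 rows; each row is the pose to reach, as a shift and turn from the pose commanded when the call began, along the tool's axes at that moment; what a row does not reach only later rows make up. A row lasts 1/12 s, in which the tool goes at most 41.7 mm and 7.16 degrees, less where a joint would pass 70% of its speed; a pose out of reach is approached as far as the arm can. A call with a gripper value outside its range is refused whole. The fingers move at their own pace and stop on an object; "squeeze" is the grip in N (left out, the last holds). Time passes only in rows, so rows that repeat a pose let the fingers close. It gives the time, the measured TCP pose, the force, the opening and the grip force at its end, in the units of the state.
- readout.read_state(): the state, without advancing time (a new reading comes with each control period).
- viewer.grab_frame(name): name is "side" or "top"; returns the picture (420x560x3 uint8, red, green, blue); there is no depth.
- viewer.camera_model(name): a dict with "fov_y" (degrees; the focal length in pixels is half the picture's height over the tangent of half this angle, whatever the lens; pixels are square), "cx", "cy" (the principal point, pixels), "rvec" (rotation vector, rad) and "tvec" (3), from world to camera coordinates, as OpenCV has them. Camera axes: x right, y down, z forward; pixel columns grow to the right and rows downward; lengths in m; the calibration is good to about 2 mm. A picture is of the moment at which its call begins. camera_model takes no time and is no camera call.
- ticket.sign_off(): hands the job in; it is judged then, once.
Trained networks look in the newest picture that a camera, given by its name, has taken for a name from the list of things; names that differ only in an ending like _2 or _b are one class to them, and where a whole thing is asked for, a point or a joint stands for the part that bears it (a point fixed in the world has none). Each returns a list of dicts, best first, with "p" (0 to 1); they miss things now and then, are a little off and sometimes report something else, mostly with a low value. They report only what shows in the picture. A call takes as long as a camera call. They do not tell look-alikes from the thing itself.
- viewer.look_for(camera, label): "location" ([x, y, z] in m, in the coordinates of the camera as it stood for that picture, good to about 4 mm: the middle of the surface that is visible of it).
- viewer.mark_of(camera, label): "location" ([x, y, z] in m, in the coordinates of the camera as it stood for that picture, good to about 4 mm: a listed point, or the origin of a listed thing).
The state is a dict: "clock": time; "joint_positions": joint angles; "dq": joint speeds; "tau": joint torques, N m; "eef_pos": TCP position; "tool_rot": TCP orientation; "contact_force": force on the tool from outside, world axes, zero at the start; "torque": the same for the moment, N m; "grip_width": finger opening in m; "grip_force": force on a finger pad.
Only numpy, scipy, OpenCV 4.12 (cv2) and the standard library are available. Lean on these libraries where they do the work, as an engineer would, in place of code of your own. Each camera call takes 0.05 s, during which the arm holds its last target. There are 200 camera calls.

## Working session

There is one attempt and no reset: what is moved stays moved. The work goes in short steps, Python scripts to look and compute and a tool call to move; the robot and the scene stay as the last step left them, time stands still between calls to the robot, and variables do not carry over. Pictures are saved under pics/ and viewed, at most 14 in all, crops included, and the job is handed in when it is done.

Besides the shell and the picture viewer there is one more tool, called after "Call:" by a JSON object that holds its "api" and its "payload". jog_arm: Moves the arm, as the interface text tells. Its arguments: {"type":"object","properties":{"moves":{"type":"array","items":{"type":"array"}},"squeeze":{"type":"number"}},"required":["moves"]}

```bash
mkdir -p pics; ls; cat > h.py <<'E'
import numpy as np, cv2
from scipy.spatial.transform import Rotation as R
from cell import readout, viewer, ticket, manip
def cam(n):
    m=viewer.camera_model(n); f=210/np.tan(np.radians(m['fov_y'])/2)
    return m,f,R.from_rotvec(np.array(m['rvec']).ravel()).as_matrix(),np.array(m['tvec']).ravel()
def w(n,p):
    m,f,r,t=cam(n); return r.T@(np.array(p)-t)
def px(n,P):
    m,f,r,t=cam(n); c=r@np.array(P)+t; return np.array([m['cx']+f*c[0]/c[2],m['cy']+f*c[1]/c[2]])
def ray(n,u,v,z):
    m,f,r,t=cam(n); d=r.T@np.array([(u-m['cx'])/f,(v-m['cy'])/f,1]); o=-r.T@t
    return o+d*(z-o[2])/d[2]
def save(n,name):
    im=viewer.grab_frame(n); cv2.imwrite('pics/'+name+'.png',cv2.cvtColor(im,cv2.COLOR_RGB2BGR)); return im
E
python3 - <<'E'
from h import *
print(readout.read_state(), manip.grip_point_offset)
for c in ['side','top']:
    print(viewer.camera_model(c)); save(c,c+'0')
    for l in ['rack','stand_far','stand_near','stand_left','grey_stand','card_white','card_gold','card_black','grey_card','key_fader_cap','fill_fader_cap','desk','meter','meter_lens','pad','bowl','white_mill','dark_mill','butter_tub']:
        print(c,l,[(round(d['p'],2),w(c,d['location']).round(3).tolist(),px(c,w(c,d['location'])).round().tolist()) for d in viewer.mark_of(c,l)])
E
```

```text
pics
{'clock': 0.0, 'joint_positions': array([-1.46198821e+00,  1.50991911e-01,  1.43801806e+00, -6.97692983e-06,
        1.55377969e+00, -1.34005111e-01]), 'dq': array([ 0.00011284,  0.00117897,  0.00067417,  0.00027112, -0.00097345,
        0.00025637]), 'tau': array([ 2.46686221e-03, -7.13053322e+01, -5.70868242e+01, -1.65678023e-05,
        8.78228748e-03,  2.44542997e-05]), 'eef_pos': array([ 0.13819955, -0.55790168,  0.23067855]), 'tool_rot': array([ 9.92639080e-01,  1.21108624e-01,  4.05239846e-06, -5.98499846e-04]), 'contact_force': array([ 0.18642001, -0.10296639, -0.37726217]), 'torque': array([ 0.00134812, -0.00067465,  0.01053161]), 'grip_force': 0.0, 'grip_width': 0.08566363741928655} 0.0187
{'fov_y': 47.23196686013563, 'cx': 273.7735851546914, 'cy': 207.3169877069401, 'rvec': array([ 0.8626581 , -2.58809838,  1.05241528]), 'tvec': array([0.45904735, 0.27309531, 0.98699359])}
side rack [(0.84, [0.731, 0.434, -0.004], [95.0, 302.0]), (0.23, [0.467, -0.313, 0.067], [373.0, 149.0])]
side stand_far [(0.72, [0.689, 0.067, 0.007], [221.0, 209.0])]
side stand_near [(0.76, [0.50
[... 2688 characters left out ...]
 [0.523, -0.35, -0.001], [391.0, 224.0])]
top meter [(0.9, [0.417, -0.12, -0.002], [319.0, 254.0]), (0.17, [0.519, 0.391, 0.007], [162.0, 218.0])]
top meter_lens [(0.75, [0.42, -0.058, 0.05], [301.0, 252.0])]
top pad [(0.72, [0.409, -0.129, -0.002], [322.0, 257.0]), (0.53, [0.751, -0.069, 0.003], [306.0, 152.0])]
top bowl [(0.6, [0.591, 0.063, 0.004], [264.0, 199.0]), (0.45, [0.752, 0.003, 0.009], [284.0, 151.0])]
top white_mill [(0.72, [0.608, -0.027, 0.008], [292.0, 194.0]), (0.56, [0.753, -0.069, 0.006], [306.0, 152.0])]
top dark_mill [(0.81, [0.75, 0.001, 0.009], [285.0, 152.0]), (0.71, [0.512, 0.231, 0.013], [211.0, 222.0])]
top butter_tub [(0.96, [0.515, 0.234, 0.009], [210.0, 221.0])]
```

View pics/top0.png

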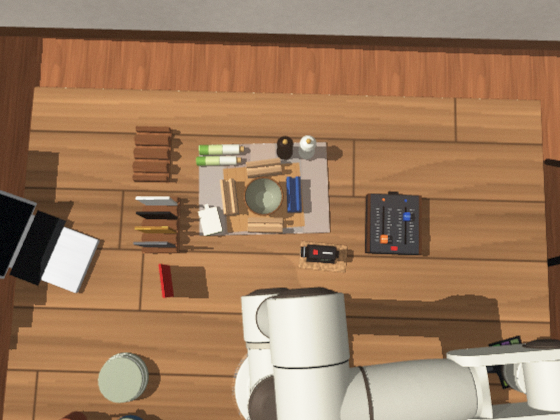

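View pics/side0.png

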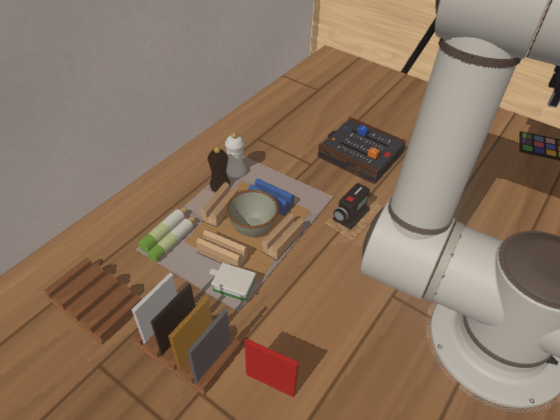

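```bash
python3 - <<'E'
import cv2,numpy as np
a=cv2.imread('pics/top0.png'); b=cv2.imread('pics/side0.png')
c=np.hstack([cv2.resize(a[130:310,100:240],None,fx=3,fy=3,interpolation=2),cv2.resize(b[220:420,60:300],(360,540))])
cv2.imwrite('pics/crop0.png',c);print(c.shape)
cv2.imwrite('pics/crop1.png',cv2.resize(a[125:290,200:440],None,fx=3.3,fy=3.3,interpolation=2))
E
```

```text
(540, 780, 3)
```

View pics/crop0.png

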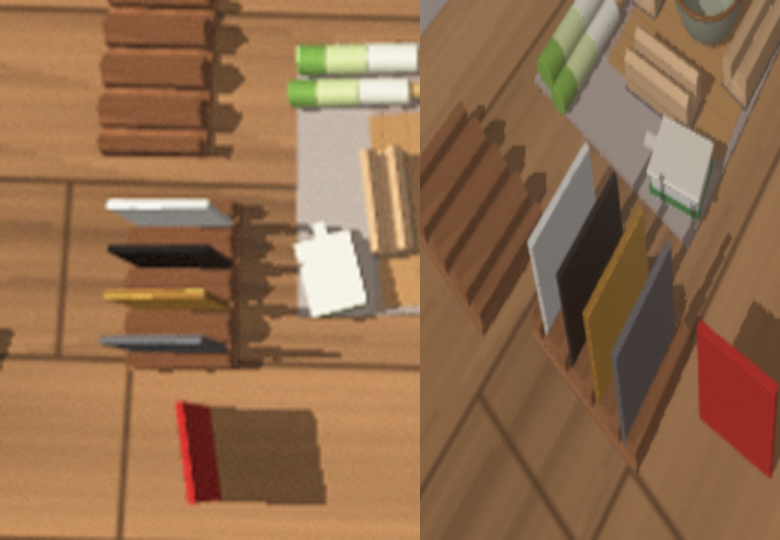

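View pics/crop1.png

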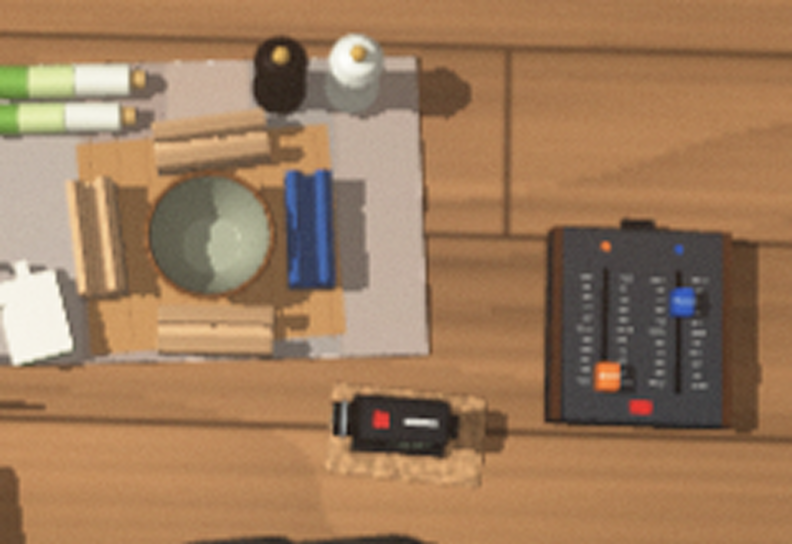

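The rack meant is the brown one at about (162,226) in the top view, holding white, black, gold and grey. It is 0.63 m from the base, against 0.85 m for the empty look-alike at (153,155). The red card at (165,281) is a decoy, and the crop confirms this. Next I'll refine the poses by fitting known outlines to the image gradients.

```bash
cat > fit.py <<'E'
from h import *
from scipy.optimize import differential_evolution
def rect(a,b,z,cx=0): 
    p=[(cx-a,-b,z),(cx+a,-b,z),(cx+a,b,z),(cx-a,b,z)]
    return [(p[i],p[(i+1)%4]) for i in range(4)]
def box(a,b,z0,z1): return rect(a,b,z1)+[((s*a,t*b,z0),(s*a,t*b,z1)) for s in(1,-1) for t in (1,-1)]
stand=rect(.022,.055,.054)+[((s*.006,-.055,.046),(s*.006,.055,.046)) for s in(1,-1)]+[((s*.022,t*.055,.006),(s*.022,t*.055,.054)) for s in(1,-1) for t in(1,-1)]
card=lambda z0: box(.004,.05,z0+.05,z0+.13)
desk=rect(.095,.085,.042)
def pts(lines,q,n=40):
    c,s=np.cos(q[2]),np.sin(q[2]); Rz=np.array([[c,-s,0],[s,c,0],[0,0,1]]); o=[q[0],q[1],0]
    t=np.linspace(0,1,n)[:,None]
    return [(1-t)*(Rz@np.array(a)+o)+t*(Rz@np.array(b)+o) for a,b in lines]
C={c:cam(c) for c in('top','side')}
def proj(c,P):
    m,f,r,t=C[c]; q=P@r.T+t; return np.stack([m['cx']+f*q[:,0]/q[:,2],m['cy']+f*q[:,1]/q[:,2]],1)
def grads(im):
    g=cv2.GaussianBlur(im.astype(np.float32),(0,0),.8)
    return cv2.Sobel(g,cv2.CV_32F,1,0),cv2.Sobel(g,cv2.CV_32F,0,1)
def score(lines,q,G,cams):
    tot=0
    for c in cams:
        for L in pts(lines,q):
            u=proj(c,L); d=u[-1]-u[0]; l=np.hypot(*d)
            if l<4: continue
            n=np.array([-d[1],d[0]])/l; m=u.astype(np.float32)[None]
            gx=cv2.remap(G[c][0],m,None,cv2.INTER_LINEAR)[0];gy=cv2.remap(G[c][1],m,None,cv2.INTER_LINEAR)[0]
            v=np.abs(gx*n[0]+gy*n[1]).max(1); tot+=np.minimum(v,150).mean()*min(l,25)
    return tot
def fit(lines,q0,G,cams=('top','side'),d=.008,a=.2):
    b=[(q0[0]-d,q0[0]+d),(q0[1]-d,q0[1]+d),(q0[2]-a,q0[2]+a)]
    r=differential_evolution(lambda q:-score(lines,q,G,cams),b,popsize=10,maxiter=30,seed=1,tol=1e-4)
    return r.x
E
cat > run.py <<'E'
from fit import *
I={c:cv2.imread(f'pics/{c}0.png') for c in C}; G={c:grads(I[c]) for c in C}
H=np.pi/2
T={'far':(stand,(.689,.068,.1)),'near':(stand,(.503,.058,0)),'left':(stand,(.595,.177,H)),'grey':(stand,(.606,-.029,H)),
'white':(card(.01),(.562,.4,0)),'black':(card(.01),(.52,.388,0)),'gold':(card(.01),(.475,.392,0)),'gcard':(card(.01),(.429,.392,0)),'desk':(desk,(.52,-.35,0))}
res={}
for k,(L,q) in T.items():
    res[k]=fit(L,q,G); t=fit(L,q,G,('top',)); print(k,res[k].round(4).tolist(),t.round(4).tolist())
    for c in C:
        pass
V={c:cv2.resize(I[c],None,fx=4,fy=4,interpolation=2) for c in C}
for k in res:
    for c in C:
        for L in pts(T[k][0],res[k],2):
            u=(proj(c,L)*4+1.5).round().astype(int); cv2.line(V[c],tuple(map(int,u[0])),tuple(map(int,u[1])),(255,0,255) if k!='grey' else (0,255,255),1)
cv2.imwrite('pics/fit_top.png',V['top'][540:1110,500:1300]); cv2.imwrite('pics/fit_side.png',V['side'][690:1290,600:1300])
E
python3 run.py
```

```text
far [0.6859, 0.0688, 0.1578] [0.6926, 0.0685, 0.1554]
near [0.5022, 0.0578, 0.0114] [0.5028, 0.0575, -0.0006]
left [0.5876, 0.1803, 1.7197] [0.5899, 0.1796, 1.7291]
grey [0.6003, -0.0273, 1.6319] [0.6006, -0.0278, 1.6473]
white [0.5623, 0.3933, 0.0458] [0.5661, 0.3939, 0.0427]
black [0.523, 0.3887, 0.028] [0.5229, 0.3896, 0.0333]
gold [0.4736, 0.391, 0.0574] [0.4746, 0.3906, 0.0353]
gcard [0.4281, 0.3922, 0.0363] [0.4303, 0.3866, 0.0475]
desk [0.5169, -0.3429, -0.0178] [0.5178, -0.342, -0.0165]
```

View pics/fit_top.png

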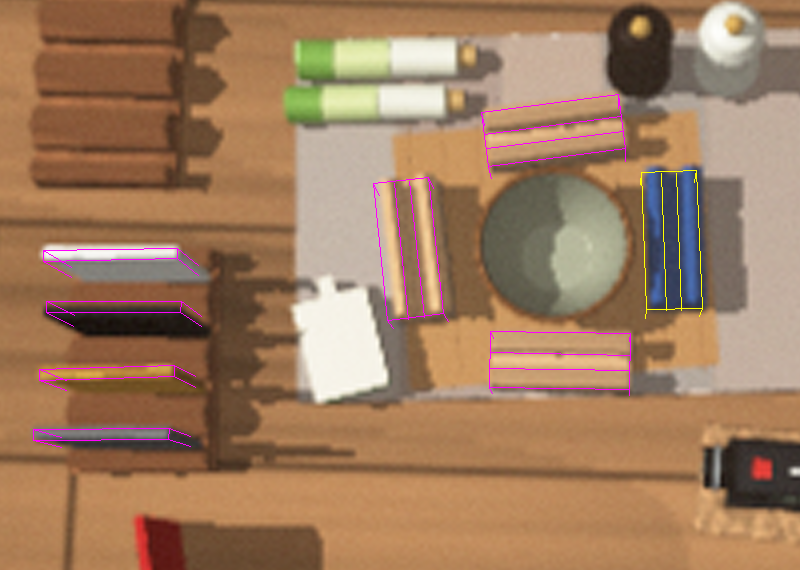

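View pics/fit_side.png

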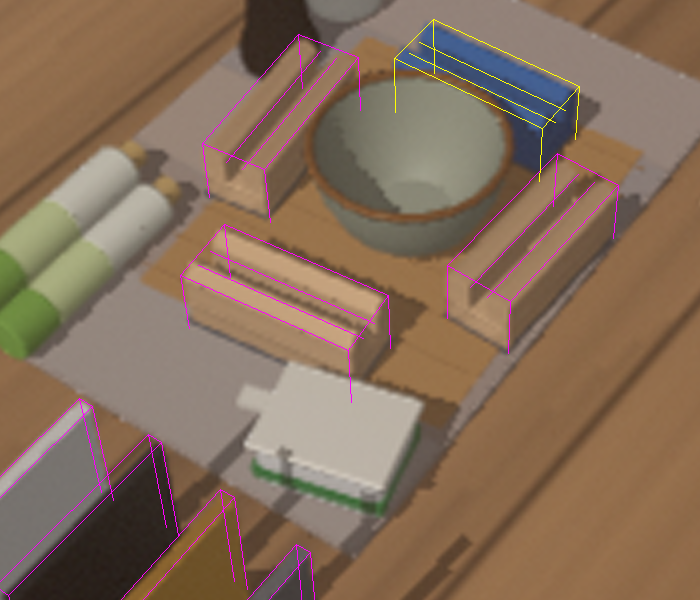

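```bash
cat >> h.py <<'E'
def go(x,y,z,yaw,frm=None):
    """print shift (tool axes) and turn from frm (x,y,z,yaw) or present pose to a tool-down pose whose tool x is at yaw"""
    f=lambda a: R.from_euler('z',a)*R.from_euler('x',np.pi)
    if frm is None:
        s=readout.read_state(); p=s['eef_pos']; r=R.from_quat(s['tool_rot'])
    else: p=np.array(frm[:3]); r=f(frm[3])
    print('shift',r.inv().apply(np.array([x,y,z])-p).round(4).tolist(),'turn',(r.inv()*f(yaw)).as_rotvec().round(3).tolist())
def st():
    s=readout.read_state(); r=R.from_quat(s['tool_rot']).as_matrix()
    print('t',round(s['clock'],2),'p',s['eef_pos'].round(4),'yaw',round(float(np.arctan2(r[1,0],r[0,0])),3),'q',s['joint_positions'].round(2),'F',s['contact_force'].round(1),'w',round(s['grip_width'],4),'gf',round(s['grip_force'],1))
E
python3 - <<'E'
from fit import *
I={c:cv2.imread(f'pics/{c}0.png') for c in C}
for c in C:
    b=I[c].astype(int); m=((b[...,0]>b[...,2]+35)&(b[...,0]>b[...,1]+20)).astype(np.uint8)
    n,l,s,ce=cv2.connectedComponentsWithStats(m)
    for i in range(1,n):
        if s[i,4]>25: print(c,s[i].tolist(),ce[i].round(1), cv2.minAreaRect(np.argwhere(l==i)[:,::-1].astype(np.float32)))
for q in [(.604,-.029,1.635),(.604,-.029,1.6)]:
    for c in C: print(c,cv2.minAreaRect(np.concatenate([proj(c,L) for L in pts(rect(.022,.055,.054),q,10)]).astype(np.float32)))
V=cv2.resize(I['top'][180:265,355:430],None,fx=5,fy=5,interpolation=2);W=cv2.resize(I['side'][100:190,300:420],None,fx=4,fy=4,interpolation=2)
for q,col in (((.52,-.35,-.018),(255,0,255)),):
    for sc in (0,5,10):
        lines=[((-.055+.01*sc,s*.035-.012,.042),(-.055+.01*sc,s*.035+.012,.042)) for s in(1,-1)]
        for L in pts(lines+(desk if sc==0 else []),q,2):
            for c,X,o,k in(('top',V,(355,180),5),('side',W,(300,100),4)):
                u=((proj(c,L)-o)*k+k/2-.5).round().astype(int); cv2.line(X,tuple(map(int,u[0])),tuple(map(int,u[1])),col,1)
c=np.zeros((425,V.shape[1]+W.shape[1],3),np.uint8); c[:,:V.shape[1]]=V; c[:360,V.shape[1]:]=W; cv2.imwrite('pics/desk.png',c)
go(.466,-.312,.12,np.pi/2-.018)
E
```

```text
top [287, 177, 13, 35, 326] [293.4 193.6] ((293.0, 194.0), (34.0, 12.0), 90.0)
top [403, 212, 8, 9, 67] [406.3 216.1] ((406.5, 216.0), (8.0, 7.0), 90.0)
side [357, 125, 12, 11, 90] [362.3 130. ] ((362.086181640625, 130.03448486328125), (9.841852188110352, 9.284767150878906), 21.801410675048828)
side [249, 179, 44, 28, 430] [272.2 191. ] ((270.9000244140625, 191.6999969482422), (43.37971496582031, 13.86362075805664), 26.56505012512207)
top ((293.02362060546875, 193.4376678466797), (34.4133186340332, 14.003693580627441), 87.77483367919922)
side ((270.40301513671875, 189.3338623046875), (44.933570861816406, 13.371296882629395), 24.477497100830078)
top ((293.0213623046875, 193.43994140625), (34.39311218261719, 14.006231307983398), 89.80908203125)
side ((270.41680908203125, 189.3522186279297), (44.72639465332031, 13.513757705688477), 26.103076934814453)
shift [0.3774, -0.1601, 0.1113] turn [-0.0, -0.0, -1.31]
```

View pics/desk.png

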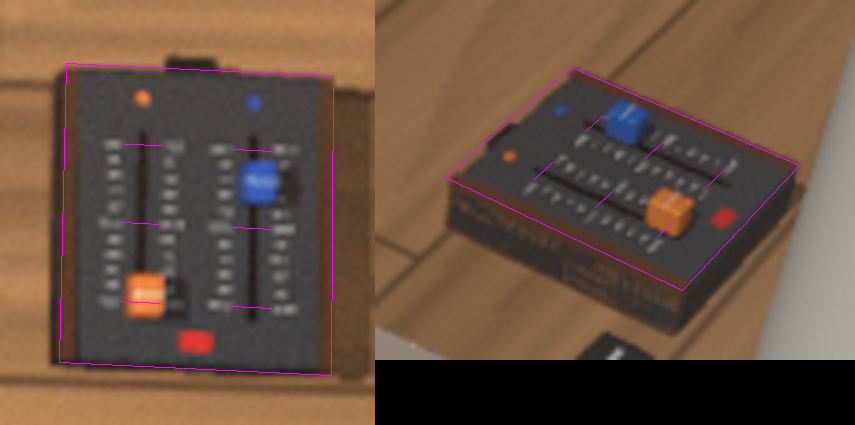

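Call:
{"api": "jog_arm", "payload": {"moves": [[0.2, [0.378, -0.16, 0.111], [0, 0, -1.31]], [0.2, [0.378, -0.16, 0.111], [0, 0, -1.31]], [0.2, [0.378, -0.16, 0.111], [0, 0, -1.31]], [0.2, [0.378, -0.16, 0.111], [0, 0, -1.31]], [0.2, [0.378, -0.16, 0.111], [0, 0, -1.31]], [0.2, [0.378, -0.16, 0.111], [0, 0, -1.31]], [0.2, [0.378, -0.16, 0.111], [0, 0, -1.31]], [0.2, [0.378, -0.16, 0.111], [0, 0, -1.31]], [0.2, [0.378, -0.16, 0.111], [0, 0, -1.31]], [0.2, [0.378, -0.16, 0.111], [0, 0, -1.31]], [0.2, [0.378, -0.16, 0.111], [0, 0, -1.31]], [0.2, [0.378, -0.16, 0.111], [0, 0, -1.31]]]}}

```text
clock: 3.0
eef_pos: [0.4682, -0.3097, 0.1192]
tool_rot: [0.711, 0.703, 0.0, -0.001]
contact_force: [0.2, 0.0, 1.1]
grip_width: 0.0513
grip_force: 0.0
```

Call:
{"api": "jog_arm", "payload": {"moves": [[0.2, [0, 0, 0], [0, 0, 0]], [0.2, [0, 0, 0], [0, 0, 0]]]}}

```text
clock: 3.17
eef_pos: [0.4662, -0.3126, 0.1206]
tool_rot: [0.714, 0.7, -0.0, 0.0]
contact_force: [0.0, -0.1, -0.2]
grip_width: 0.0511
grip_force: 0.0
```

```bash
python3 - <<'E'
from h import *
st(); go(.468,-.313,.05,np.pi/2-.018)
E
```

```text
t 3.17 p [ 0.4662 -0.3126  0.1206] yaw 1.55 q [-0.73  0.18  1.63 -0.    1.33 -0.71] F [ 0.  -0.1 -0.2] w 0.0511 gf 0.0
shift [-0.0004, 0.0018, 0.0706] turn [0.0, 0.0, -0.003]
```

Call:
{"api": "jog_arm", "payload": {"moves": [[0.2, [0, 0.002, 0.04], [0, 0, 0]], [0.2, [0, 0.002, 0.07], [0, 0, 0]], [0.2, [0, 0.002, 0.07], [0, 0, 0]], [-0.8, [0, 0.002, 0.07], [0, 0, 0]], [-0.8, [0, 0.002, 0.07], [0, 0, 0]], [-0.8, [0, 0.002, 0.07], [0, 0, 0]], [-0.8, [0, 0.002, 0.07], [0, 0, 0]], [-0.8, [0, 0.002, 0.07], [0, 0, 0]], [-0.8, [0, 0.002, 0.07], [0, 0, 0]]], "squeeze": 20}}

```text
clock: 3.92
eef_pos: [0.4694, -0.3131, 0.0525]
tool_rot: [0.714, 0.701, -0.0, 0.002]
contact_force: [-1.3, -2.7, 8.6]
grip_width: 0.0254
grip_force: 23.5
```

Call:
{"api": "jog_arm", "payload": {"moves": [[-0.8, [0, 0.015, 0], [0, 0, 0]], [-0.8, [0, 0.03, 0], [0, 0, 0]], [-0.8, [0, 0.045, 0], [0, 0, 0]], [-0.8, [0, 0.06, 0], [0, 0, 0]], [-0.8, [0, 0.0675, 0], [0, 0, 0]], [-0.8, [0, 0.0675, 0], [0, 0, 0]], [-0.8, [0, 0.0675, 0], [0, 0, 0]], [-0.8, [0, 0.0675, 0], [0, 0, 0]]]}}

```text
clock: 4.58
eef_pos: [0.5374, -0.3139, 0.0525]
tool_rot: [0.713, 0.701, 0.0, 0.002]
contact_force: [2.2, -1.6, 8.6]
grip_width: 0.0256
grip_force: 23.3
```

Call:
{"api": "jog_arm", "payload": {"moves": [[-0.8, [0, -0.002, 0], [0, 0, 0]], [-0.8, [0, -0.002, 0], [0, 0, 0]], [-0.8, [0, -0.002, 0], [0, 0, 0]], [0.2, [0, -0.002, 0], [0, 0, 0]], [0.2, [0, -0.002, 0], [0, 0, 0]], [0.2, [0, -0.002, 0], [0, 0, 0]], [0.2, [0, -0.002, -0.03], [0, 0, 0]], [0.2, [0, -0.002, -0.06], [0, 0, 0]], [0.2, [-0.035, 0, -0.06], [0, 0, 0]], [0.2, [-0.072, 0.004, -0.06], [0, 0, 0]], [0.2, [-0.072, 0.004, -0.06], [0, 0, 0]], [0.2, [-0.072, 0.004, -0.06], [0, 0, 0]]]}}

```text
clock: 5.58
eef_pos: [0.5385, -0.3866, 0.1099]
tool_rot: [0.714, 0.7, 0.0, -0.0]
contact_force: [0.5, 0.2, -0.6]
grip_width: 0.0513
grip_force: 0.0
```

```bash
python3 - <<'E'
from h import *
st(); go(.540,-.386,.052,np.pi/2-.018)
for c in('top','side'):
    viewer.grab_frame(c)
    for l in('key_fader_cap','fill_fader_cap'): print(c,l,[(d['p'],w(c,d['location']).round(4)) for d in viewer.mark_of(c,l)])
E
```

```text
t 5.58 p [ 0.5385 -0.3866  0.1099] yaw 1.551 q [-0.74  0.39  1.38  0.    1.37 -0.72] F [ 0.5  0.2 -0.6] w 0.0513 gf 0.0
shift [0.0006, 0.0015, 0.0579] turn [-0.0, -0.0, -0.002]
top key_fader_cap [(0.41, array([ 0.5387, -0.3133,  0.0715]))]
top fill_fader_cap [(0.54, array([ 0.5417, -0.3863,  0.0726])), (0.47, array([ 0.4118, -0.1285, -0.0023]))]
side key_fader_cap [(0.38, array([ 0.5318, -0.3146,  0.0655]))]
side fill_fader_cap [(0.63, array([ 0.4173, -0.1188,  0.0065])), (0.52, array([ 0.5418, -0.3872,  0.0672]))]
```

Call:
{"api": "jog_arm", "payload": {"moves": [[0.2, [0, 0.002, 0.03], [0, 0, 0]], [0.2, [0, 0.002, 0.058], [0, 0, 0]], [0.2, [0, 0.002, 0.058], [0, 0, 0]], [-0.8, [0, 0.002, 0.058], [0, 0, 0]], [-0.8, [0, 0.002, 0.058], [0, 0, 0]], [-0.8, [0, 0.002, 0.058], [0, 0, 0]], [-0.8, [0, 0.002, 0.058], [0, 0, 0]], [-0.8, [0, 0.002, 0.058], [0, 0, 0]], [-0.8, [0, 0.002, 0.058], [0, 0, 0]]], "squeeze": 20}}

```text
clock: 6.63
eef_pos: [0.5415, -0.3855, 0.0542]
tool_rot: [0.713, 0.701, 0.0, 0.001]
contact_force: [-1.2, 3.8, 7.8]
grip_width: 0.0256
grip_force: 23.8
```

Call:
{"api": "jog_arm", "payload": {"moves": [[-0.8, [0, -0.015, 0], [0, 0, 0]], [-0.8, [0, -0.03, 0], [0, 0, 0]], [-0.8, [0, -0.046, 0], [0, 0, 0]], [-0.8, [0, -0.046, 0], [0, 0, 0]], [-0.8, [0, -0.046, 0], [0, 0, 0]], [-0.8, [0, -0.046, 0], [0, 0, 0]]]}}

```text
clock: 7.13
eef_pos: [0.4951, -0.3849, 0.0542]
tool_rot: [0.714, 0.701, 0.0, 0.001]
contact_force: [-1.4, 2.3, 8.1]
grip_width: 0.0252
grip_force: 23.8
```

Call:
{"api": "jog_arm", "payload": {"moves": [[0.2, [0, 0, 0], [0, 0, 0]], [0.2, [0, 0, 0], [0, 0, 0]], [0.2, [0, 0, 0], [0, 0, 0]], [0.2, [0, 0, -0.04], [0, 0, 0]], [0.2, [0, 0, -0.08], [0, 0, 0]], [0.2, [0, 0, -0.12], [0, 0, 0]], [0.2, [0, 0, -0.16], [0, 0, 0]], [0.2, [0, 0, -0.19], [0, 0, 0]], [0.2, [0.04, 0, -0.19], [0, 0, 0]], [0.2, [0.08, 0, -0.19], [0, 0, 0]], [0.2, [0.12, 0, -0.19], [0, 0, 0]]]}}

```text
clock: 8.05
eef_pos: [0.4968, -0.2635, 0.2426]
tool_rot: [0.714, 0.7, 0.0, 0.0]
contact_force: [1.2, -0.1, 0.1]
grip_width: 0.0513
grip_force: 0.0
```

```bash
python3 - <<'E'
from h import *
st(); go(.429,.391,.2,1.61)
for c in('top','side'):
    viewer.grab_frame(c)
    for l in('key_fader_cap','fill_fader_cap'): print(c,l,[(d['p'],w(c,d['location']).round(4)) for d in viewer.mark_of(c,l)])
E
```

```text
t 8.05 p [ 0.4968 -0.2635  0.2426] yaw 1.551 q [-0.62  0.12  1.45  0.    1.57 -0.61] F [ 1.2 -0.1  0.1] w 0.0513 gf 0.0
shift [0.653, -0.0804, 0.0424] turn [0.001, 0.0, -0.059]
top key_fader_cap [(0.41, array([ 0.518 , -0.3512, -0.0007])), (0.16, array([0.5869, 0.0657, 0.0051]))]
top fill_fader_cap [(0.44, array([ 0.4183, -0.1235,  0.0033]))]
side key_fader_cap [(0.45, array([ 0.5353, -0.3117,  0.067 ]))]
side fill_fader_cap [(0.55, array([ 0.4948, -0.3822,  0.0641]))]
```

Call:
{"api": "jog_arm", "payload": {"moves": [[-0.2, [0.4, -0.04, 0.0], [0, 0, 0]], [-0.2, [0.4, -0.04, 0.0], [0, 0, 0]], [-0.2, [0.4, -0.04, 0.0], [0, 0, 0]], [-0.2, [0.4, -0.04, 0.0], [0, 0, 0]], [-0.2, [0.4, -0.04, 0.0], [0, 0, 0]], [-0.2, [0.4, -0.04, 0.0], [0, 0, 0]], [-0.2, [0.4, -0.04, 0.0], [0, 0, 0]], [-0.2, [0.4, -0.04, 0.0], [0, 0, 0]], [-0.2, [0.4, -0.04, 0.0], [0, 0, 0]], [-0.2, [0.4, -0.04, 0.0], [0, 0, 0]]]}}

```text
clock: 9.18
eef_pos: [0.4641, 0.1385, 0.2423]
tool_rot: [0.714, 0.701, 0.0, -0.0]
contact_force: [-0.1, -0.3, 0.2]
grip_width: 0.034
grip_force: 0.0
```

Call:
{"api": "jog_arm", "payload": {"moves": [[-0.2, [0.253, -0.04, 0.042], [0, 0, -0.059]], [-0.2, [0.253, -0.04, 0.042], [0, 0, -0.059]], [-0.2, [0.253, -0.04, 0.042], [0, 0, -0.059]], [-0.2, [0.253, -0.04, 0.042], [0, 0, -0.059]], [-0.2, [0.253, -0.04, 0.042], [0, 0, -0.059]], [-0.2, [0.253, -0.04, 0.042], [0, 0, -0.059]], [-0.2, [0.253, -0.04, 0.042], [0, 0, -0.059]], [-0.2, [0.253, -0.04, 0.042], [0, 0, -0.059]], [-0.2, [0.253, -0.04, 0.042], [0, 0, -0.059]]]}}

```text
clock: 9.93
eef_pos: [0.4294, 0.3896, 0.1997]
tool_rot: [0.692, 0.721, -0.001, 0.0]
contact_force: [0.1, -0.9, 0.7]
grip_width: 0.0342
grip_force: 0.0
```

```bash
python3 - <<'E'
from h import *
st(); go(.429,.391,.102,1.61)
E
```

```text
t 9.93 p [0.4294 0.3896 0.1997] yaw 1.612 q [ 0.6   0.17  1.47 -0.    1.49  0.56] F [ 0.1 -0.9  0.7] w 0.0342 gf 0.0
shift [0.0015, -0.0003, 0.0977] turn [-0.001, 0.001, 0.002]
```

Call:
{"api": "jog_arm", "payload": {"moves": [[-0.2, [0.001, 0, 0.035], [0, 0, 0]], [-0.2, [0.001, 0, 0.07], [0, 0, 0]], [-0.2, [0.001, 0, 0.098], [0, 0, 0]], [-0.2, [0.001, 0, 0.098], [0, 0, 0]], [-1, [0.001, 0, 0.098], [0, 0, 0]], [-1, [0.001, 0, 0.098], [0, 0, 0]], [-1, [0.001, 0, 0.098], [0, 0, 0]], [-1, [0.001, 0, 0.098], [0, 0, 0]], [-1, [0.001, 0, 0.098], [0, 0, 0]]], "squeeze": 40}}

```text
clock: 10.68
eef_pos: [0.4298, 0.3911, 0.1047]
tool_rot: [0.693, 0.721, 0.002, 0.001]
contact_force: [0.3, -4.0, 7.9]
grip_width: 0.0075
grip_force: 42.6
```

Call:
{"api": "jog_arm", "payload": {"moves": [[-1, [0, 0, -0.02], [0, 0, 0]], [-1, [0, 0, -0.06], [0, 0, 0]], [-1, [0, 0, -0.1], [0, 0, 0]], [-1, [0, 0, -0.14], [0, 0, 0]], [-1, [0, 0, -0.16], [0, 0, 0]], [-1, [0, 0, -0.16], [0, 0, 0]]]}}

```text
clock: 11.18
eef_pos: [0.4298, 0.3916, 0.2694]
tool_rot: [0.692, 0.721, 0.005, 0.001]
contact_force: [0.5, -0.3, -0.6]
grip_width: 0.0074
grip_force: 41.3
```

```bash
python3 - <<'E'
from h import *
st(); go(.604,-.029,.262,.04); save('side','s1'); save('top','t1')
a=cv2.imread('pics/s1.png')[150:420,100:400];b=cv2.imread('pics/t1.png')[130:310,120:320]
cv2.imwrite('pics/c2.png',np.hstack([cv2.resize(a,(444,400)),cv2.resize(b,(356,400))]))
E
```

```text
t 11.18 p [0.4298 0.3916 0.2694] yaw 1.612 q [0.61 0.15 1.36 0.   1.62 0.57] F [ 0.5 -0.3 -0.6] w 0.0074 gf 41.3
shift [-0.4274, 0.1567, 0.0065] turn [0.002, -0.01, 1.572]
```

View pics/c2.png

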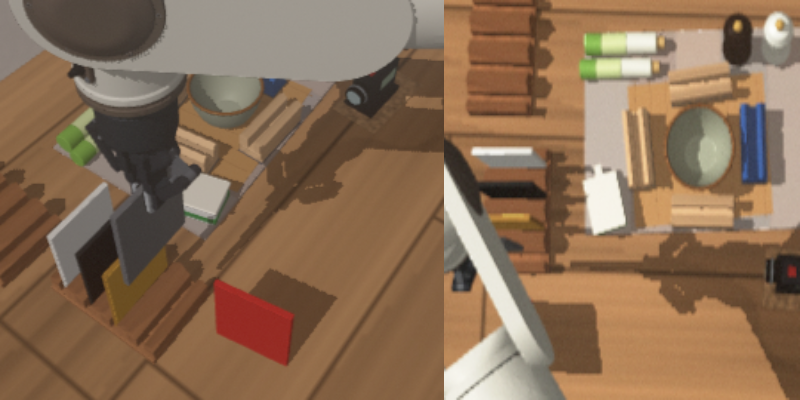

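Call:
{"api": "jog_arm", "payload": {"moves": [[-1, [-0.427, 0.157, 0.002], [0, 0, 1.572]], [-1, [-0.427, 0.157, 0.002], [0, 0, 1.572]], [-1, [-0.427, 0.157, 0.002], [0, 0, 1.572]], [-1, [-0.427, 0.157, 0.002], [0, 0, 1.572]], [-1, [-0.427, 0.157, 0.002], [0, 0, 1.572]], [-1, [-0.427, 0.157, 0.002], [0, 0, 1.572]], [-1, [-0.427, 0.157, 0.002], [0, 0, 1.572]], [-1, [-0.427, 0.157, 0.002], [0, 0, 1.572]], [-1, [-0.427, 0.157, 0.002], [0, 0, 1.572]], [-1, [-0.427, 0.157, 0.002], [0, 0, 1.572]], [-1, [-0.427, 0.157, 0.002], [0, 0, 1.572]], [-1, [-0.427, 0.157, 0.002], [0, 0, 1.572]]]}}

```text
clock: 12.28
eef_pos: [0.6042, -0.0353, 0.2583]
tool_rot: [0.999, 0.05, -0.001, 0.0]
contact_force: [0.0, -0.2, -0.7]
grip_width: 0.0075
grip_force: 41.2
```

```bash
python3 - <<'E'
from h import *
st(); go(.604,-.029,.2,.04)
E
```

```text
t 12.28 p [ 0.6042 -0.0353  0.2583] yaw 0.101 q [-0.18  0.21  1.32 -0.    1.62  1.28] F [ 0.  -0.2 -0.7] w 0.0075 gf 41.2
shift [0.0005, -0.0063, 0.0583] turn [0.001, 0.002, 0.061]
```

Call:
{"api": "jog_arm", "payload": {"moves": [[-1, [0, 0, 0], [0, 0, 0.03]], [-1, [0, 0, 0], [0, 0, 0.03]], [-1, [0, 0, 0], [0, 0, 0.03]]]}}

```text
clock: 12.53
eef_pos: [0.6028, -0.0293, 0.2596]
tool_rot: [0.999, 0.042, -0.001, -0.0]
contact_force: [0.3, 0.3, -0.6]
grip_width: 0.0074
grip_force: 41.2
```

```bash
python3 - <<'E'
from fit import *
st(); go(.604,-.029,.2,.04)
for c in C:
    im=save(c,'g_'+c)
    print(c,[(round(d['p'],2),w(c,d['location']).round(4)) for d in viewer.mark_of(c,'grey_card')],[(round(d['p'],2),w(c,d['location']).round(4)) for d in viewer.mark_of(c,'grey_stand')])
E
```

```text
t 12.53 p [ 0.6028 -0.0293  0.2596] yaw 0.083 q [-0.18  0.2   1.32  0.    1.62  1.31] F [ 0.3  0.3 -0.6] w 0.0074 gf 41.2
shift [0.0013, -0.0002, 0.0596] turn [-0.0, 0.001, 0.043]
top [(0.8, array([ 0.32  ,  0.3491, -0.0038])), (0.56, array([ 0.6   , -0.0284,  0.1616]))] [(0.77, array([ 0.605 , -0.0267,  0.0037]))]
side [(0.88, array([ 0.3168,  0.3559, -0.0055])), (0.63, array([ 0.6047, -0.0274,  0.1672]))] [(0.92, array([ 0.6022, -0.0334,  0.0043])), (0.73, array([0.6893, 0.0687, 0.0076]))]
```

Call:
{"api": "jog_arm", "payload": {"moves": [[-1, [0.001, 0, 0.03], [0, 0, 0.043]], [-1, [0.001, 0, 0.06], [0, 0, 0.043]], [-1, [0.001, 0, 0.09], [0, 0, 0.043]], [-1, [0.001, 0, 0.1], [0, 0, 0.043]], [-1, [0.001, 0, 0.11], [0, 0, 0.043]], [-1, [0.001, 0, 0.12], [0, 0, 0.043]], [-1, [0.001, 0, 0.13], [0, 0, 0.043]], [-1, [0.001, 0, 0.136], [0, 0, 0.043]], [-1, [0.001, 0, 0.136], [0, 0, 0.043]]]}}

```text
clock: 13.58
eef_pos: [0.6042, -0.0296, 0.1239]
tool_rot: [1.0, 0.019, -0.0, 0.0]
contact_force: [0.8, -4.7, -3.4]
grip_width: 0.0074
grip_force: 40.8
```

Call:
{"api": "jog_arm", "payload": {"moves": [[-1, [0, 0, 0.003], [0, 0, 0]], [-1, [0, 0, 0.003], [0, 0, 0]], [-0.4, [0, 0, 0.003], [0, 0, 0]], [-0.4, [0, 0, 0.003], [0, 0, 0]], [-0.4, [0, 0, 0.003], [0, 0, 0]], [-0.4, [0, 0, 0.003], [0, 0, 0]], [-0.4, [0, 0, -0.03], [0, 0, 0]], [-0.4, [0, 0, -0.07], [0, 0, 0]], [-0.2, [0, 0, -0.11], [0, 0, 0]], [-0.2, [0, 0, -0.14], [0, 0, 0]], [-0.2, [0, 0, -0.14], [0, 0, 0]]]}}

```text
clock: 14.5
eef_pos: [0.6055, -0.0293, 0.2715]
tool_rot: [1.0, 0.019, 0.004, 0.001]
contact_force: [-0.3, 0.7, 0.9]
grip_width: 0.0342
grip_force: 0.0
```

```bash
python3 - <<'E'
from fit import *
st(); go(.4745,.391,.2,1.61)
for c in C:
    im=save(c,'g2_'+c)
    print(c,[(round(d['p'],2),w(c,d['location']).round(4)) for d in viewer.mark_of(c,'grey_card')])
I={c:cv2.imread(f'pics/g2_{c}.png') for c in C}; G={c:grads(I[c]) for c in C}
for z in (.02,.026,.032,.04): 
    q=fit(card(z),(.604,-.029,np.pi/2+.04),G,('side',)); print(z,q.round(4),score(card(z),q,G,('side',)).round(0))
E
```

```text
t 14.5 p [ 0.6055 -0.0293  0.2715] yaw 0.039 q [-0.18  0.2   1.3   0.    1.63  1.36] F [-0.3  0.7  0.9] w 0.0342 gf 0.0
shift [-0.1151, -0.4252, 0.0698] turn [0.008, -0.006, -1.571]
top [(0.94, array([3.202e-01, 3.493e-01, 2.000e-04])), (0.58, array([ 0.605 , -0.0284,  0.0251]))]
side [(0.91, array([ 0.3185,  0.3525, -0.0024])), (0.79, array([ 0.6062, -0.0309,  0.0282]))]
0.02 [ 0.608  -0.0334  1.6672] 10860.0
0.026 [ 0.607  -0.0333  1.6351] 10798.0
0.032 [ 0.5994 -0.0216  1.6448] 10891.0
0.04 [ 0.599 -0.021  1.636] 10680.0
```

Call:
{"api": "jog_arm", "payload": {"moves": [[-0.2, [-0.115, -0.425, 0.07], [0, 0, -1.571]], [-0.2, [-0.115, -0.425, 0.07], [0, 0, -1.571]], [-0.2, [-0.115, -0.425, 0.07], [0, 0, -1.571]], [-0.2, [-0.115, -0.425, 0.07], [0, 0, -1.571]], [-0.2, [-0.115, -0.425, 0.07], [0, 0, -1.571]], [-0.2, [-0.115, -0.425, 0.07], [0, 0, -1.571]], [-0.2, [-0.115, -0.425, 0.07], [0, 0, -1.571]], [-0.2, [-0.115, -0.425, 0.07], [0, 0, -1.571]], [-0.2, [-0.115, -0.425, 0.07], [0, 0, -1.571]], [-0.2, [-0.115, -0.425, 0.07], [0, 0, -1.571]], [-0.2, [-0.115, -0.425, 0.07], [0, 0, -1.571]], [-0.2, [-0.115, -0.425, 0.07], [0, 0, -1.571]]]}}

```text
clock: 15.7
eef_pos: [0.4697, 0.395, 0.1914]
tool_rot: [0.715, 0.699, -0.002, -0.001]
contact_force: [-0.1, -0.3, -0.9]
grip_width: 0.0339
grip_force: 0.0
```

Call:
{"api": "jog_arm", "payload": {"moves": [[-0.2, [0, 0, 0], [0, 0, -0.071]], [-0.2, [0, 0, 0], [0, 0, -0.071]], [-0.2, [0, 0, 0], [0, 0, -0.071]]]}}

```text
clock: 15.95
eef_pos: [0.4724, 0.3908, 0.1933]
tool_rot: [0.694, 0.72, -0.001, -0.0]
contact_force: [0.0, 0.4, -0.7]
grip_width: 0.0344
grip_force: 0.0
```

```bash
python3 - <<'E'
from fit import *
st(); go(.4745,.391,.104,1.61)
E
```

```text
t 15.95 p [0.4724 0.3908 0.1933] yaw 1.607 q [0.57 0.25 1.4  0.   1.5  0.53] F [ 0.   0.4 -0.7] w 0.0344 gf 0.0
shift [0.0002, 0.0023, 0.0893] turn [-0.002, 0.001, -0.003]
```

Call:
{"api": "jog_arm", "payload": {"moves": [[-0.2, [0, 0.002, 0.035], [0, 0, 0]], [-0.2, [0, 0.002, 0.07], [0, 0, 0]], [-0.2, [0, 0.002, 0.09], [0, 0, 0]], [-0.2, [0, 0.002, 0.09], [0, 0, 0]], [-1, [0, 0.002, 0.09], [0, 0, 0]], [-1, [0, 0.002, 0.09], [0, 0, 0]], [-1, [0, 0.002, 0.09], [0, 0, 0]], [-1, [0, 0.002, 0.09], [0, 0, 0]], [-1, [0, 0.002, 0.09], [0, 0, 0]]]}}

```text
clock: 16.7
eef_pos: [0.4754, 0.3914, 0.1062]
tool_rot: [0.693, 0.721, 0.001, 0.0]
contact_force: [-0.7, 0.3, 7.8]
grip_width: 0.0074
grip_force: 43.1
```

Call:
{"api": "jog_arm", "payload": {"moves": [[-1, [0, 0, -0.02], [0, 0, 0]], [-1, [0, 0, -0.06], [0, 0, 0]], [-1, [0, 0, -0.1], [0, 0, 0]], [-1, [0, 0, -0.14], [0, 0, 0]], [-1, [0, 0, -0.175], [0, 0, 0]], [-1, [0, 0, -0.175], [0, 0, 0]]]}}

```text
clock: 17.2
eef_pos: [0.4759, 0.3918, 0.2882]
tool_rot: [0.693, 0.721, 0.005, 0.001]
contact_force: [0.4, 0.2, 0.3]
grip_width: 0.0077
grip_force: 41.9
```

```bash
python3 - <<'E'
from fit import *
st(); go(.688,.068,.275,1.727)
E
```

```text
t 17.2 p [0.4759 0.3918 0.2882] yaw 1.61 q [0.56 0.22 1.24 0.   1.67 0.53] F [0.4 0.2 0.3] w 0.0077 gf 41.9
shift [-0.3319, 0.1993, 0.0133] turn [0.01, -0.005, -0.117]
```

Call:
{"api": "jog_arm", "payload": {"moves": [[-1, [-0.332, 0.199, 0.01], [0.005, -0.003, -0.117]], [-1, [-0.332, 0.199, 0.01], [0.005, -0.003, -0.117]], [-1, [-0.332, 0.199, 0.01], [0.005, -0.003, -0.117]], [-1, [-0.332, 0.199, 0.01], [0.005, -0.003, -0.117]], [-1, [-0.332, 0.199, 0.01], [0.005, -0.003, -0.117]], [-1, [-0.332, 0.199, 0.01], [0.005, -0.003, -0.117]], [-1, [-0.332, 0.199, 0.01], [0.005, -0.003, -0.117]], [-1, [-0.332, 0.199, 0.01], [0.005, -0.003, -0.117]], [-1, [-0.332, 0.199, 0.01], [0.005, -0.003, -0.117]], [-1, [-0.332, 0.199, 0.01], [0.005, -0.003, -0.117]], [-1, [-0.332, 0.199, 0.01], [0.005, -0.003, -0.117]], [-1, [-0.332, 0.199, 0.01], [0.005, -0.003, -0.117]]]}}

```text
clock: 18.2
eef_pos: [0.6867, 0.0664, 0.2694]
tool_rot: [0.65, 0.76, -0.003, -0.001]
contact_force: [-1.3, 0.4, -1.4]
grip_width: 0.0075
grip_force: 41.8
```

```bash
cat > chk.py <<'E'
import sys
from fit import *
def marks(*ls):
    for c in C:
        viewer.grab_frame(c)
        for l in ls: print(c,l,[(round(d['p'],2),w(c,d['location']).round(4).tolist()) for d in viewer.mark_of(c,l)[:3]])
st(); go(*map(float,sys.argv[1:5])); marks(*sys.argv[5:])
E
python3 chk.py .688 .068 .122 1.727 card_gold stand_far
```

```text
t 18.2 p [0.6867 0.0664 0.2694] yaw 1.725 q [-0.01  0.39  1.06 -0.    1.7  -0.17] F [-1.3  0.4 -1.4] w 0.0075 gf 41.8
shift [0.0018, 0.0023, 0.1474] turn [-0.005, 0.002, -0.002]
top card_gold [(0.56, [0.6852, 0.066, 0.168]), (0.4, [0.7506, 0.002, 0.0055])]
top stand_far [(0.93, [0.6907, 0.0661, 0.0085])]
side card_gold [(0.77, [0.6893, 0.0662, 0.1712])]
side stand_far [(0.96, [0.6914, 0.0681, 0.0048])]
```

Call:
{"api": "jog_arm", "payload": {"moves": [[-1, [0.001, 0.003, 0.03], [0, 0, 0]], [-1, [0.001, 0.003, 0.06], [0, 0, 0]], [-1, [0.001, 0.003, 0.09], [0, 0, 0]], [-1, [0.001, 0.003, 0.11], [0, 0, 0]], [-1, [0.001, 0.003, 0.12], [0, 0, 0]], [-1, [0.001, 0.003, 0.13], [0, 0, 0]], [-1, [0.001, 0.003, 0.138], [0, 0, 0]], [-1, [0.001, 0.003, 0.145], [0, 0, 0]], [-1, [0.001, 0.003, 0.145], [0, 0, 0]]]}}

```text
clock: 19.25
eef_pos: [0.6886, 0.0681, 0.1236]
tool_rot: [0.65, 0.76, -0.003, -0.001]
contact_force: [1.6, 0.3, -1.7]
grip_width: 0.0074
grip_force: 41.6
```

Clean entry. Seat it, release and rise, then go to the black card.

Call:
{"api": "jog_arm", "payload": {"moves": [[-1, [0, 0, 0.003], [0, 0, 0]], [-1, [0, 0, 0.003], [0, 0, 0]], [-0.4, [0, 0, 0.003], [0, 0, 0]], [-0.4, [0, 0, 0.003], [0, 0, 0]], [-0.4, [0, 0, 0.003], [0, 0, 0]], [-0.4, [0, 0, 0.003], [0, 0, 0]], [-0.4, [0, 0, -0.03], [0, 0, 0]], [-0.4, [0, 0, -0.07], [0, 0, 0]], [-0.2, [0, 0, -0.1], [0, 0, 0]], [-0.2, [0, 0, -0.1], [0, 0, 0]]]}}

```text
clock: 20.08
eef_pos: [0.6907, 0.0684, 0.2319]
tool_rot: [0.65, 0.76, 0.0, 0.003]
contact_force: [0.6, -0.1, 1.2]
grip_width: 0.0342
grip_force: 0.0
```

```bash
python3 chk.py .5225 .389 .2 1.61 card_gold
```

```text
t 20.08 p [0.6907 0.0684 0.2319] yaw 1.727 q [-0.01  0.4   1.12 -0.    1.61 -0.17] F [ 0.6 -0.1  1.2] w 0.0342 gf 0.0
shift [0.343, -0.1164, 0.03] turn [0.004, 0.004, 0.117]
top card_gold [(0.64, [0.6895, 0.0662, 0.0229])]
side card_gold [(0.8, [0.6914, 0.0649, 0.0232]), (0.53, [0.5874, 0.0643, 0.0082])]
```

Call:
{"api": "jog_arm", "payload": {"moves": [[-0.2, [0.343, -0.116, 0.03], [0, 0, 0.117]], [-0.2, [0.343, -0.116, 0.03], [0, 0, 0.117]], [-0.2, [0.343, -0.116, 0.03], [0, 0, 0.117]], [-0.2, [0.343, -0.116, 0.03], [0, 0, 0.117]], [-0.2, [0.343, -0.116, 0.03], [0, 0, 0.117]], [-0.2, [0.343, -0.116, 0.03], [0, 0, 0.117]], [-0.2, [0.343, -0.116, 0.03], [0, 0, 0.117]], [-0.2, [0.343, -0.116, 0.03], [0, 0, 0.117]], [-0.2, [0.343, -0.116, 0.03], [0, 0, 0.117]], [-0.2, [0.343, -0.116, 0.03], [0, 0, 0.117]], [-0.2, [0.343, -0.116, 0.03], [0, 0, 0.117]], [-0.2, [0.343, -0.116, 0.03], [0, 0, 0.117]]]}}

```text
clock: 21.28
eef_pos: [0.521, 0.3886, 0.193]
tool_rot: [0.693, 0.721, -0.004, -0.001]
contact_force: [0.8, -0.6, 0.1]
grip_width: 0.0341
grip_force: 0.0
```

```bash
python3 chk.py .5225 .389 .104 1.61 card_black
```

```text
t 21.28 p [0.521  0.3886 0.193 ] yaw 1.61 q [ 0.52  0.33  1.3  -0.    1.52  0.48] F [ 0.8 -0.6  0.1] w 0.0341 gf 0.0
shift [0.0007, 0.0021, 0.089] turn [-0.006, 0.004, 0.0]
top card_black [(0.52, [0.6901, 0.0688, 0.021]), (0.51, [0.5203, 0.3862, 0.0094]), (0.45, [0.4114, -0.1265, -0.0041])]
side card_black [(0.62, [0.5191, 0.3839, 0.0124])]
```

Call:
{"api": "jog_arm", "payload": {"moves": [[-0.2, [0, 0.001, 0.035], [0, 0, 0]], [-0.2, [0, 0.001, 0.07], [0, 0, 0]], [-0.2, [0, 0.001, 0.09], [0, 0, 0]], [-0.2, [0, 0.001, 0.09], [0, 0, 0]], [-1, [0, 0.001, 0.09], [0, 0, 0]], [-1, [0, 0.001, 0.09], [0, 0, 0]], [-1, [0, 0.001, 0.09], [0, 0, 0]], [-1, [0, 0.001, 0.09], [0, 0, 0]], [-1, [0, 0.001, 0.09], [0, 0, 0]]]}}

```text
clock: 22.23
eef_pos: [0.5222, 0.389, 0.106]
tool_rot: [0.693, 0.721, -0.002, -0.0]
contact_force: [-3.8, -2.0, 7.5]
grip_width: 0.0077
grip_force: 42.9
```

Call:
{"api": "jog_arm", "payload": {"moves": [[-1, [0, 0, -0.02], [0, 0, 0]], [-1, [0, 0, -0.06], [0, 0, 0]], [-1, [0, 0, -0.1], [0, 0, 0]], [-1, [0, 0, -0.14], [0, 0, 0]], [-1, [0, 0, -0.175], [0, 0, 0]], [-1, [0, 0, -0.175], [0, 0, 0]]]}}

```text
clock: 22.73
eef_pos: [0.5238, 0.3901, 0.2885]
tool_rot: [0.693, 0.721, 0.003, 0.001]
contact_force: [0.2, 0.4, 0.2]
grip_width: 0.0078
grip_force: 41.7
```

```bash
python3 chk.py .591 .179 .275 .153
```

```text
t 22.73 p [0.5238 0.3901 0.2885] yaw 1.61 q [ 0.52  0.3   1.14 -0.    1.69  0.48] F [0.2 0.4 0.2] w 0.0078 gf 41.7
shift [-0.2136, 0.0589, 0.0134] turn [0.003, -0.006, 1.457]
```

Call:
{"api": "jog_arm", "payload": {"moves": [[-1, [-0.213, 0.059, 0.01], [0, 0, 1.457]], [-1, [-0.213, 0.059, 0.01], [0, 0, 1.457]], [-1, [-0.213, 0.059, 0.01], [0, 0, 1.457]], [-1, [-0.213, 0.059, 0.01], [0, 0, 1.457]], [-1, [-0.213, 0.059, 0.01], [0, 0, 1.457]], [-1, [-0.213, 0.059, 0.01], [0, 0, 1.457]], [-1, [-0.213, 0.059, 0.01], [0, 0, 1.457]], [-1, [-0.213, 0.059, 0.01], [0, 0, 1.457]], [-1, [-0.213, 0.059, 0.01], [0, 0, 1.457]], [-1, [-0.213, 0.059, 0.01], [0, 0, 1.457]], [-1, [-0.213, 0.059, 0.01], [0, 0, 1.457]], [-1, [-0.213, 0.059, 0.01], [0, 0, 1.457]]]}}

```text
clock: 23.83
eef_pos: [0.5894, 0.1787, 0.2685]
tool_rot: [0.997, 0.073, -0.003, 0.002]
contact_force: [0.4, 0.3, -0.3]
grip_width: 0.0073
grip_force: 41.7
```

Call:
{"api": "jog_arm", "payload": {"moves": [[-1, [0, 0, 0], [0, 0, 0]], [-1, [0, 0, 0], [0, 0, 0]]]}}

```text
clock: 24.0
eef_pos: [0.5895, 0.1788, 0.2688]
tool_rot: [0.997, 0.078, -0.003, 0.002]
contact_force: [0.3, 0.6, -1.1]
grip_width: 0.0074
grip_force: 41.7
```

```bash
python3 chk.py .592 .179 .122 .153 card_black stand_left
```

```text
t 24.0 p [0.5895 0.1788 0.2688] yaw 0.156 q [ 0.17  0.23  1.27 -0.    1.65  1.59] F [ 0.3  0.6 -1.1] w 0.0074 gf 41.7
shift [0.0034, -0.0002, 0.1468] turn [0.003, 0.006, 0.003]
top card_black [(0.67, [0.591, 0.177, 0.1738])]
top stand_left [(0.73, [0.5934, 0.178, 0.0019]), (0.39, [0.5896, 0.0655, 0.0033])]
side card_black [(0.75, [0.5917, 0.1773, 0.1741])]
side stand_left [(0.97, [0.5931, 0.1758, 0.0052]), (0.44, [0.5864, 0.0652, 0.0052])]
```

Call:
{"api": "jog_arm", "payload": {"moves": [[-1, [0.003, 0.001, 0.03], [0, 0, 0]], [-1, [0.003, 0.001, 0.06], [0, 0, 0]], [-1, [0.003, 0.001, 0.09], [0, 0, 0]], [-1, [0.003, 0.001, 0.11], [0, 0, 0]], [-1, [0.003, 0.001, 0.12], [0, 0, 0]], [-1, [0.003, 0.001, 0.13], [0, 0, 0]], [-1, [0.003, 0.001, 0.138], [0, 0, 0]], [-1, [0.003, 0.001, 0.145], [0, 0, 0]], [-1, [0.003, 0.001, 0.145], [0, 0, 0]]]}}

```text
clock: 25.05
eef_pos: [0.592, 0.1777, 0.1237]
tool_rot: [0.997, 0.076, -0.003, 0.002]
contact_force: [-0.3, -1.3, -1.8]
grip_width: 0.0076
grip_force: 42.0
```

Call:
{"api": "jog_arm", "payload": {"moves": [[-1, [0, 0, 0.003], [0, 0, 0]], [-1, [0, 0, 0.003], [0, 0, 0]], [-0.4, [0, 0, 0.003], [0, 0, 0]], [-0.4, [0, 0, 0.003], [0, 0, 0]], [-0.4, [0, 0, 0.003], [0, 0, 0]], [-0.4, [0, 0, 0.003], [0, 0, 0]], [-0.4, [0, 0, -0.03], [0, 0, 0]], [-0.4, [0, 0, -0.07], [0, 0, 0]], [-0.2, [0, 0, -0.1], [0, 0, 0]], [-0.2, [0, 0, -0.1], [0, 0, 0]]]}}

```text
clock: 25.88
eef_pos: [0.5943, 0.1785, 0.2315]
tool_rot: [0.997, 0.076, 0.002, 0.001]
contact_force: [0.9, 0.6, 0.5]
grip_width: 0.0342
grip_force: 0.0
```

```bash
python3 chk.py .564 .394 .2 1.61 card_black
```

```text
t 25.88 p [0.5943 0.1785 0.2315] yaw 0.153 q [ 0.17  0.24  1.33 -0.    1.57  1.59] F [0.9 0.6 0.5] w 0.0342 gf 0.0
shift [0.0028, -0.2177, 0.0309] turn [0.005, -0.001, -1.457]
top card_black [(0.42, [0.5953, 0.1749, 0.0262])]
side card_black [(0.63, [0.5957, 0.1752, 0.0231]), (0.5, [0.6063, -0.0321, 0.0897])]
```

Call:
{"api": "jog_arm", "payload": {"moves": [[-0.2, [0.003, -0.218, 0.03], [0, 0, -1.457]], [-0.2, [0.003, -0.218, 0.03], [0, 0, -1.457]], [-0.2, [0.003, -0.218, 0.03], [0, 0, -1.457]], [-0.2, [0.003, -0.218, 0.03], [0, 0, -1.457]], [-0.2, [0.003, -0.218, 0.03], [0, 0, -1.457]], [-0.2, [0.003, -0.218, 0.03], [0, 0, -1.457]], [-0.2, [0.003, -0.218, 0.03], [0, 0, -1.457]], [-0.2, [0.003, -0.218, 0.03], [0, 0, -1.457]], [-0.2, [0.003, -0.218, 0.03], [0, 0, -1.457]], [-0.2, [0.003, -0.218, 0.03], [0, 0, -1.457]], [-0.2, [0.003, -0.218, 0.03], [0, 0, -1.457]], [-0.2, [0.003, -0.218, 0.03], [0, 0, -1.457]]]}}

```text
clock: 27.08
eef_pos: [0.5618, 0.3938, 0.1922]
tool_rot: [0.691, 0.723, -0.004, -0.001]
contact_force: [-0.7, 0.1, 0.6]
grip_width: 0.0341
grip_force: 0.0
```

Call:
{"api": "jog_arm", "payload": {"moves": [[-0.2, [0, 0, 0], [0, 0, 0]], [-0.2, [0, 0, 0], [0, 0, 0]]]}}

```text
clock: 27.25
eef_pos: [0.562, 0.3938, 0.1927]
tool_rot: [0.694, 0.72, -0.004, -0.001]
contact_force: [-0.4, -0.5, 1.1]
grip_width: 0.0343
grip_force: 0.0
```

```bash
python3 chk.py .564 .393 .104 1.61 card_white
```

```text
t 27.25 p [0.562  0.3938 0.1927] yaw 1.607 q [ 0.5   0.4   1.2  -0.    1.55  0.46] F [-0.4 -0.5  1.1] w 0.0343 gf 0.0
shift [-0.0005, 0.0026, 0.0887] turn [-0.006, 0.004, -0.003]
top card_white [(0.64, [0.5648, 0.3976, 0.0099])]
side card_white [(0.87, [0.5621, 0.3996, 0.0039])]
```

Call:
{"api": "jog_arm", "payload": {"moves": [[-0.2, [0.002, 0.001, 0.035], [0, 0, 0]], [-0.2, [0.002, 0.001, 0.07], [0, 0, 0]], [-0.2, [0.002, 0.001, 0.09], [0, 0, 0]], [-0.2, [0.002, 0.001, 0.09], [0, 0, 0]], [-1, [0.002, 0.001, 0.09], [0, 0, 0]], [-1, [0.002, 0.001, 0.09], [0, 0, 0]], [-1, [0.002, 0.001, 0.09], [0, 0, 0]], [-1, [0.002, 0.001, 0.09], [0, 0, 0]], [-1, [0.002, 0.001, 0.09], [0, 0, 0]]]}}

```text
clock: 28.2
eef_pos: [0.5635, 0.3962, 0.106]
tool_rot: [0.693, 0.721, -0.001, -0.0]
contact_force: [-0.1, -0.4, 7.0]
grip_width: 0.0073
grip_force: 42.4
```

Call:
{"api": "jog_arm", "payload": {"moves": [[-1, [0, 0, -0.02], [0, 0, 0]], [-1, [0, 0, -0.06], [0, 0, 0]], [-1, [0, 0, -0.1], [0, 0, 0]], [-1, [0, 0, -0.14], [0, 0, 0]], [-1, [0, 0, -0.185], [0, 0, 0]], [-1, [0, 0, -0.185], [0, 0, 0]]]}}

```text
clock: 28.7
eef_pos: [0.5645, 0.3969, 0.299]
tool_rot: [0.693, 0.721, 0.003, 0.001]
contact_force: [0.2, 0.8, -0.0]
grip_width: 0.008
grip_force: 41.2
```

```bash
python3 chk.py .5027 .058 .29 1.576
```

```text
t 28.7 p [0.5645 0.3969 0.299 ] yaw 1.61 q [ 0.5   0.39  1.01 -0.    1.74  0.46] F [ 0.2  0.8 -0. ] w 0.008 gf 41.2
shift [-0.3362, -0.075, 0.0078] turn [0.006, -0.002, 0.034]
```

Call:
{"api": "jog_arm", "payload": {"moves": [[-1, [-0.336, -0.075, 0.008], [0, 0, 0.034]], [-1, [-0.336, -0.075, 0.008], [0, 0, 0.034]], [-1, [-0.336, -0.075, 0.008], [0, 0, 0.034]], [-1, [-0.336, -0.075, 0.008], [0, 0, 0.034]], [-1, [-0.336, -0.075, 0.008], [0, 0, 0.034]], [-1, [-0.336, -0.075, 0.008], [0, 0, 0.034]], [-1, [-0.336, -0.075, 0.008], [0, 0, 0.034]], [-1, [-0.336, -0.075, 0.008], [0, 0, 0.034]], [-1, [-0.336, -0.075, 0.008], [0, 0, 0.034]], [-1, [-0.336, -0.075, 0.008], [0, 0, 0.034]], [-1, [-0.336, -0.075, 0.008], [0, 0, 0.034]]]}}

```text
clock: 29.72
eef_pos: [0.5015, 0.0572, 0.2817]
tool_rot: [0.706, 0.708, -0.003, -0.001]
contact_force: [0.1, 0.1, -1.2]
grip_width: 0.0073
grip_force: 41.1
```

```bash
python3 chk.py .503 .058 .122 1.576 card_white stand_near
```

```text
t 29.72 p [0.5015 0.0572 0.2817] yaw 1.574 q [-0.04 -0.01  1.5  -0.    1.65 -0.04] F [ 0.1  0.1 -1.2] w 0.0073 gf 41.1
shift [0.0013, 0.0024, 0.1597] turn [-0.005, 0.003, -0.002]
top card_white []
top stand_near [(0.56, [0.504, 0.0581, 0.007]), (0.44, [0.5127, 0.2333, 0.0113])]
side card_white [(0.6, [0.5018, 0.0604, 0.1829])]
side stand_near [(0.64, [0.5016, 0.0559, 0.0055]), (0.36, [0.5963, 0.1729, 0.0261])]
```

Call:
{"api": "jog_arm", "payload": {"moves": [[-1, [0.001, 0.002, 0.035], [0, 0, 0]], [-1, [0.001, 0.002, 0.07], [0, 0, 0]], [-1, [0.001, 0.002, 0.105], [0, 0, 0]], [-1, [0.001, 0.002, 0.123], [0, 0, 0]], [-1, [0.001, 0.002, 0.133], [0, 0, 0]], [-1, [0.001, 0.002, 0.143], [0, 0, 0]], [-1, [0.001, 0.002, 0.151], [0, 0, 0]], [-1, [0.001, 0.002, 0.158], [0, 0, 0]], [-1, [0.001, 0.002, 0.158], [0, 0, 0]]]}}

```text
clock: 30.77
eef_pos: [0.5029, 0.0582, 0.1236]
tool_rot: [0.705, 0.709, -0.003, -0.001]
contact_force: [0.7, -0.1, -1.3]
grip_width: 0.0074
grip_force: 41.0
```

Call:
{"api": "jog_arm", "payload": {"moves": [[-1, [0, 0, 0.003], [0, 0, 0]], [-1, [0, 0, 0.003], [0, 0, 0]], [-0.4, [0, 0, 0.003], [0, 0, 0]], [-0.4, [0, 0, 0.003], [0, 0, 0]], [-0.4, [0, 0, 0.003], [0, 0, 0]], [-0.4, [0, 0, 0.003], [0, 0, 0]], [-0.4, [0, 0, -0.03], [0, 0, 0]], [-0.4, [0, 0, -0.07], [0, 0, 0]], [-0.2, [0, 0, -0.1], [0, 0, 0]], [-0.2, [0, 0, -0.1], [0, 0, 0]]]}}

```text
clock: 31.6
eef_pos: [0.5053, 0.0584, 0.2305]
tool_rot: [0.705, 0.709, -0.0, 0.003]
contact_force: [0.7, 0.3, 0.5]
grip_width: 0.0342
grip_force: 0.0
```

```bash
python3 chk.py .418 -.12 .18 1.571 card_white card_gold card_black grey_card meter meter_lens pad key_fader_cap fill_fader_cap
python3 - <<'E'
from h import *
save('side','s3'); save('top','t3')
a=cv2.imread('pics/s3.png')[80:330,140:420];b=cv2.imread('pics/t3.png')[130:280,190:430]
cv2.imwrite('pics/c3.png',np.hstack([cv2.resize(a,(392,350)),cv2.resize(b,(408,350))]))
E
```

```text
t 31.6 p [0.5053 0.0584 0.2305] yaw 1.576 q [-0.03  0.01  1.59 -0.    1.54 -0.04] F [0.7 0.3 0.5] w 0.0342 gf 0.0
shift [-0.1778, -0.0883, 0.0509] turn [0.004, 0.004, 0.005]
top card_white [(0.46, [0.5011, 0.0606, 0.0254])]
top card_gold [(0.62, [0.6866, 0.0686, 0.0234])]
top card_black []
top grey_card [(0.76, [0.3182, 0.3497, 0.0001]), (0.23, [0.608, -0.0266, 0.0071])]
top meter [(0.84, [0.4172, -0.1298, 0.0022])]
top meter_lens [(0.73, [0.4205, -0.0561, 0.0512]), (0.26, [0.6934, 0.0672, 0.0218])]
top pad [(0.93, [0.4104, -0.1302, -0.0031]), (0.71, [0.5141, 0.2334, 0.0089])]
top key_fader_cap [(0.49, [0.5379, -0.3142, 0.071]), (0.46, [0.4956, 0.3895, 0.0003]), (0.45, [0.7532, -0.0673, 0.0029])]
top fill_fader_cap [(0.59, [0.4936, -0.3834, 0.0711])]
side card_white [(0.59, [0.5015, 0.0594, 0.0241])]
side card_gold [(0.7, [0.5008, 0.0579, 0.0061]), (0.65, [0.6882, 0.0627, 0.0262])]
side card_black [(0.73, [0.5946, 0.1777, 0.0273]), (0.37, [0.4996, 0.057, 0.0213])]
side grey_card [(0.88, [0.6046, -0.0294, 0.0261]), (0.69, [0.3186, 0.3559, -0.007]), (0.5, [0.5314, -0.3144, 0.0645])]
side meter [(0.95, [0.4178, -0.1216, 0.003]), (0.73, [0.5017, 0.0553, 0.0049]), (0.67, [0.6881, 0.0673, 0.0049])]
side meter_lens [(0.98, [0.4212, -0.0565, 0.0503])]
side pad [(0.61, [0.4109, -0.132, -0.0044]), (0.47, [0.416, -0.0558, 0.0512]), (0.21, [0.4979, -0.3869, 0.0659])]
side key_fader_cap [(0.51, [0.5338, -0.3137, 0.0629])]
side fill_fader_cap [(0.5, [0.4968, -0.3856, 0.0663]), (0.43, [0.5309, -0.3134, 0.0666])]
```

View pics/c3.png

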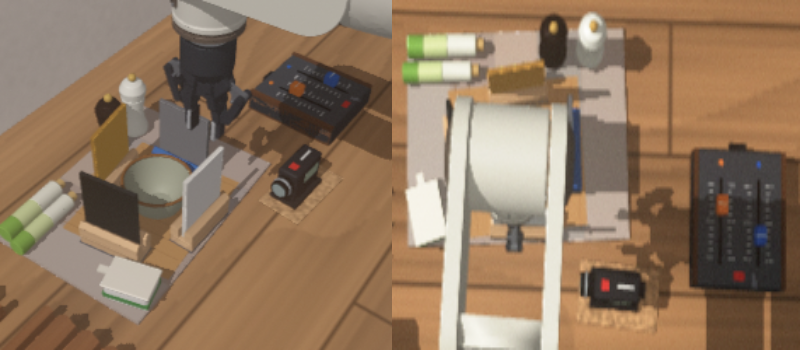

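Call:
{"api": "jog_arm", "payload": {"moves": [[0.9, [-0.178, -0.088, 0.03], [0, 0, 0.046]], [0.9, [-0.178, -0.088, 0.03], [0, 0, 0.046]], [0.9, [-0.178, -0.088, 0.03], [0, 0, 0.046]], [0.9, [-0.178, -0.088, 0.03], [0, 0, 0.046]], [0.9, [-0.178, -0.088, 0.03], [0, 0, 0.046]], [0.9, [-0.178, -0.088, 0.03], [0, 0, 0.046]], [0.9, [-0.178, -0.088, 0.03], [0, 0, 0.046]], [0.9, [-0.178, -0.088, 0.03], [0, 0, 0.046]]]}}

```text
clock: 33.37
eef_pos: [0.4164, -0.12, 0.1954]
tool_rot: [0.722, 0.692, -0.003, -0.0]
contact_force: [-0.0, 0.5, 0.0]
grip_width: 0.0811
grip_force: 0.0
```

```bash
python3 chk.py .418 -.121 .042 1.53 meter meter_lens
```

```text
t 33.37 p [ 0.4164 -0.12    0.1954] yaw 1.529 q [-0.46 -0.13  1.8  -0.    1.48 -0.41] F [-0.   0.5  0. ] w 0.0811 gf 0.0
shift [-0.0004, 0.0023, 0.1534] turn [-0.004, 0.003, -0.001]
top meter [(0.43, [0.4164, -0.1242, 0.0]), (0.32, [0.4981, 0.3914, 0.0008])]
top meter_lens [(0.42, [0.4208, -0.0562, 0.049]), (0.41, [0.6088, -0.0267, 0.0063]), (0.35, [0.4936, 0.3914, -0.0023])]
side meter [(0.64, [0.4201, -0.1219, 0.0035])]
side meter_lens [(0.88, [0.4196, -0.0565, 0.054])]
```

Call:
{"api": "jog_arm", "payload": {"moves": [[0.9, [-0.002, 0.002, 0.04], [0, 0, 0]], [0.9, [-0.002, 0.002, 0.08], [0, 0, 0]], [0.9, [-0.002, 0.002, 0.12], [0, 0, 0]], [0.9, [-0.002, 0.002, 0.15], [0, 0, 0]], [0.9, [-0.002, 0.002, 0.15], [0, 0, 0]], [-0.6, [-0.002, 0.002, 0.15], [0, 0, 0]], [-0.6, [-0.002, 0.002, 0.15], [0, 0, 0]], [-0.6, [-0.002, 0.002, 0.15], [0, 0, 0]], [-0.6, [-0.002, 0.002, 0.15], [0, 0, 0]], [-0.6, [-0.002, 0.002, 0.15], [0, 0, 0]], [-0.6, [-0.002, 0.002, 0.15], [0, 0, 0]]], "squeeze": 60}}

```text
clock: 34.58
eef_pos: [0.4187, -0.1232, 0.0474]
tool_rot: [0.721, 0.693, -0.002, 0.001]
contact_force: [-0.4, 1.3, 10.6]
grip_width: 0.0393
grip_force: 59.6
```

Call:
{"api": "jog_arm", "payload": {"moves": [[-0.6, [0, 0, 0], [0, 0, 0]], [-0.6, [0, 0, -0.02], [0, 0, 0]], [-0.6, [0, 0, -0.05], [0, 0, 0]], [-0.6, [0, 0, -0.06], [0, 0, 0]], [-0.6, [0, 0, -0.06], [0, 0, 0]], [-0.6, [0, 0, -0.06], [0, 0, 0]]]}}

```text
clock: 35.08
eef_pos: [0.418, -0.1226, 0.1055]
tool_rot: [0.721, 0.692, -0.003, 0.0]
contact_force: [0.4, 0.2, -2.6]
grip_width: 0.039
grip_force: 62.0
```

```bash
python3 chk.py .605 -.228 .105 1.61 meter meter_lens
```

```text
t 35.08 p [ 0.418  -0.1226  0.1055] yaw 1.53 q [-0.46 -0.06  1.92 -0.01  1.28 -0.42] F [ 0.4  0.2 -2.6] w 0.039 gf 62.0
shift [-0.0977, 0.1912, 0.0004] turn [-0.003, 0.004, -0.08]
top meter [(0.43, [0.5206, -0.346, 0.0018]), (0.39, [0.4162, -0.1246, 0.0607]), (0.25, [0.6906, 0.0664, 0.007])]
top meter_lens [(0.6, [0.4197, -0.056, 0.1115]), (0.47, [0.41, -0.1262, -0.0032])]
side meter [(0.96, [0.4189, -0.1221, 0.059])]
side meter_lens [(0.7, [0.4181, -0.0541, 0.1087]), (0.55, [0.4062, -0.1316, -0.0034])]
```

```bash
python3 -c "
from h import *
go(.611,-.205,.092,1.61)"
```

```text
shift [-0.0746, 0.1969, 0.0115] turn [-0.006, 0.003, -0.08]
```

Call:
{"api": "jog_arm", "payload": {"moves": [[-0.6, [-0.025, 0.066, 0.004], [0, 0, -0.027]], [-0.6, [-0.05, 0.132, 0.008], [0, 0, -0.054]], [-0.6, [-0.075, 0.197, 0.011], [0, 0, -0.08]], [-0.6, [-0.075, 0.197, 0.011], [0, 0, -0.08]], [-0.6, [-0.075, 0.197, 0.011], [0, 0, -0.08]], [-0.6, [-0.075, 0.197, 0.011], [0, 0, -0.08]], [-0.6, [-0.075, 0.197, 0.011], [0, 0, -0.08]], [-0.6, [-0.075, 0.197, 0.011], [0, 0, -0.08]]]}}

```text
clock: 36.05
eef_pos: [0.6108, -0.2053, 0.0924]
tool_rot: [0.693, 0.721, -0.003, -0.002]
contact_force: [0.1, 1.2, -2.8]
grip_width: 0.0391
grip_force: 62.6
```

```bash
python3 chk.py .611 -.205 .092 1.61 meter_lens grey_card_centre grey_card
```

```text
t 36.05 p [ 0.6108 -0.2053  0.0924] yaw 1.61 q [-0.44  0.37  1.44 -0.01  1.33 -0.48] F [ 0.1  1.2 -2.8] w 0.0391 gf 62.6
shift [0.0003, 0.0002, 0.0004] turn [-0.007, 0.002, -0.0]
top meter_lens [(0.67, [0.6063, -0.1389, 0.0977]), (0.49, [0.494, -0.3825, 0.0732])]
top grey_card_centre [(0.73, [0.32, 0.3536, 0.0625]), (0.56, [0.6025, -0.0283, 0.0917])]
top grey_card [(0.86, [0.3186, 0.3467, -0.0043]), (0.59, [0.6044, -0.0269, 0.0258]), (0.23, [0.7537, -0.0702, 0.0035])]
side meter_lens [(0.75, [0.6058, -0.1383, 0.1005])]
side grey_card_centre [(0.87, [0.6034, -0.029, 0.0915])]
side grey_card [(0.56, [0.6043, -0.0269, 0.0266]), (0.56, [0.3188, 0.3555, -0.0041])]
```

Call:
{"api": "jog_arm", "payload": {"moves": [[-0.6, [0, 0, 0.004], [0, 0, 0]], [-0.6, [0, 0, 0.004], [0, 0, 0]], [-0.6, [0, 0, 0.004], [0, 0, 0]], [-0.6, [0, 0, 0.004], [0, 0, 0]], [-0.6, [0, 0, 0.004], [0, 0, 0]], [-0.6, [0, 0, 0.004], [0, 0, 0]], [-0.6, [0, 0, 0.004], [0, 0, 0]], [-0.6, [0, 0, 0.004], [0, 0, 0]], [-0.6, [0, 0, 0.004], [0, 0, 0]], [-0.6, [0, 0, 0.004], [0, 0, 0]], [-0.6, [0, 0, 0.004], [0, 0, 0]], [-0.6, [0, 0, 0.004], [0, 0, 0]]]}}

```text
clock: 37.45
eef_pos: [0.6114, -0.2056, 0.0896]
tool_rot: [0.693, 0.721, -0.003, -0.001]
contact_force: [-0.9, -0.2, -3.2]
grip_width: 0.0395
grip_force: 62.6
```

Call:
{"api": "jog_arm", "payload": {"moves": [[-0.6, [0, 0, 0], [0, 0, 0]], [-0.6, [0, 0, 0], [0, 0, 0]], [-0.6, [0, 0, 0], [0, 0, 0]], [-0.6, [0, 0, 0], [0, 0, 0]], [-0.6, [0, 0, 0], [0, 0, 0]], [-0.6, [0, 0, 0], [0, 0, 0]], [-0.6, [0, 0, 0], [0, 0, 0]], [-0.6, [0, 0, 0], [0, 0, 0]], [-0.6, [0, 0, 0], [0, 0, 0]], [-0.6, [0, 0, 0], [0, 0, 0]], [-0.6, [0, 0, 0], [0, 0, 0]], [-0.6, [0, 0, 0], [0, 0, 0]]]}}

```text
clock: 38.45
eef_pos: [0.6114, -0.2056, 0.0896]
tool_rot: [0.693, 0.721, -0.003, -0.001]
contact_force: [-0.0, -0.5, -3.1]
grip_width: 0.0392
grip_force: 62.6
```

```bash
python3 chk.py .411 -.131 .09 1.53 card_black card_white card_gold
```

```text
t 38.45 p [ 0.6114 -0.2056  0.0896] yaw 1.61 q [-0.44  0.38  1.45 -0.01  1.32 -0.48] F [-0.  -0.5 -3.1] w 0.0392 gf 62.6
shift [0.0823, -0.1973, 0.0003] turn [-0.005, 0.003, 0.08]
top card_black [(0.45, [0.5939, 0.1775, 0.0238]), (0.28, [0.688, 0.0693, 0.0209])]
top card_white [(0.71, [0.5018, 0.0597, 0.024])]
top card_gold [(0.69, [0.6885, 0.0692, 0.0202])]
side card_black [(0.97, [0.5962, 0.1742, 0.0239])]
side card_white [(0.62, [0.502, 0.0598, 0.0242])]
side card_gold [(0.34, [0.5088, 0.2291, 0.0003])]
```

Call:
{"api": "jog_arm", "payload": {"moves": [[-0.6, [0.02, -0.05, -0.01], [0, 0, 0.02]], [-0.6, [0.042, -0.1, -0.01], [0, 0, 0.04]], [-0.6, [0.065, -0.155, -0.01], [0, 0, 0.06]], [-0.6, [0.082, -0.197, -0.01], [0, 0, 0.08]], [-0.6, [0.082, -0.197, -0.01], [0, 0, 0.08]], [-0.6, [0.082, -0.197, -0.01], [0, 0, 0.08]], [-0.6, [0.082, -0.197, -0.01], [0, 0, 0.08]]]}}

```text
clock: 39.43
eef_pos: [0.4098, -0.1306, 0.1008]
tool_rot: [0.721, 0.692, -0.003, 0.0]
contact_force: [1.3, 0.0, -1.1]
grip_width: 0.0392
grip_force: 62.9
```

```bash
python3 chk.py .411 -.131 .0475 1.53 meter pad
```

```text
t 39.43 p [ 0.4098 -0.1306  0.1008] yaw 1.53 q [-0.48 -0.07  1.94 -0.01  1.27 -0.44] F [ 1.3  0.  -1.1] w 0.0392 gf 62.9
shift [-0.0002, 0.0014, 0.0533] turn [-0.004, 0.004, -0.0]
top meter [(0.54, [0.4082, -0.1328, 0.054])]
top pad [(0.72, [0.5979, 0.1758, 0.0246]), (0.64, [0.4122, -0.1305, -0.0035])]
side meter [(0.86, [0.4111, -0.1282, 0.0552]), (0.49, [0.5959, 0.1766, 0.0266])]
side pad [(0.96, [0.4087, -0.131, -0.0048]), (0.54, [0.5009, 0.0604, 0.0231])]
```

Call:
{"api": "jog_arm", "payload": {"moves": [[-0.6, [0, 0.001, 0.025], [0, 0, 0]], [-0.6, [0, 0.001, 0.042], [0, 0, 0]], [-0.6, [0, 0.001, 0.048], [0, 0, 0]], [-0.6, [0, 0.001, 0.053], [0, 0, 0]], [-0.6, [0, 0.001, 0.054], [0, 0, 0]], [-0.6, [0, 0.001, 0.054], [0, 0, 0]]]}}

```text
clock: 40.23
eef_pos: [0.4124, -0.1315, 0.0474]
tool_rot: [0.721, 0.693, -0.003, -0.001]
contact_force: [-8.9, 6.3, 14.8]
grip_width: 0.0393
grip_force: 64.8
```

Call:
{"api": "jog_arm", "payload": {"moves": [[0.7, [0, 0, 0], [0, 0, 0]], [0.7, [0, 0, 0], [0, 0, 0]], [0.7, [0, 0, 0], [0, 0, 0]], [0.7, [0, 0, 0], [0, 0, 0]], [0.7, [0, 0, 0], [0, 0, 0]], [0.7, [0, 0, -0.03], [0, 0, 0]], [0.7, [0, 0, -0.07], [0, 0, 0]], [0.3, [0, 0, -0.11], [0, 0, 0]], [-0.2, [0, 0, -0.15], [0, 0, 0]], [-0.2, [0, 0, -0.175], [0, 0, 0]], [-0.2, [0, 0, -0.175], [0, 0, 0]]]}}

```text
clock: 41.15
eef_pos: [0.4145, -0.1316, 0.2268]
tool_rot: [0.721, 0.692, -0.002, 0.003]
contact_force: [0.2, -0.7, -0.1]
grip_width: 0.0338
grip_force: 0.0
```

```bash
python3 chk.py .605 -.029 .21 .04 meter meter_lens
```

```text
t 41.15 p [ 0.4145 -0.1316  0.2268] yaw 1.53 q [-0.48 -0.15  1.75 -0.01  1.54 -0.44] F [ 0.2 -0.7 -0.1] w 0.0338 gf 0.0
shift [0.1105, 0.1861, 0.0165] turn [0.007, 0.004, 1.49]
top meter [(0.72, [0.4118, -0.1331, 0.0005])]
top meter_lens [(0.48, [0.4143, -0.0626, 0.0504])]
side meter [(0.81, [0.4143, -0.1313, 0.0037])]
side meter_lens [(0.79, [0.4143, -0.0631, 0.0526])]
```

Call:
{"api": "jog_arm", "payload": {"moves": [[-0.2, [0.11, 0.186, 0.016], [0, 0, 1.49]], [-0.2, [0.11, 0.186, 0.016], [0, 0, 1.49]], [-0.2, [0.11, 0.186, 0.016], [0, 0, 1.49]], [-0.2, [0.11, 0.186, 0.016], [0, 0, 1.49]], [-0.2, [0.11, 0.186, 0.016], [0, 0, 1.49]], [-0.2, [0.11, 0.186, 0.016], [0, 0, 1.49]], [-0.2, [0.11, 0.186, 0.016], [0, 0, 1.49]], [-0.2, [0.11, 0.186, 0.016], [0, 0, 1.49]], [-0.2, [0.11, 0.186, 0.016], [0, 0, 1.49]], [-0.2, [0.11, 0.186, 0.016], [0, 0, 1.49]], [-0.2, [0.11, 0.186, 0.016], [0, 0, 1.49]], [-0.2, [0.11, 0.186, 0.016], [0, 0, 1.49]]]}}

```text
clock: 42.45
eef_pos: [0.603, -0.0286, 0.2028]
tool_rot: [1.0, 0.03, -0.003, 0.001]
contact_force: [0.3, 1.0, 0.0]
grip_width: 0.0342
grip_force: 0.0
```

Call:
{"api": "jog_arm", "payload": {"moves": [[-0.2, [0, 0, 0], [0, 0, 0]], [-0.2, [0, 0, 0], [0, 0, 0]]]}}

```text
clock: 42.62
eef_pos: [0.603, -0.0287, 0.2032]
tool_rot: [0.999, 0.035, -0.003, 0.001]
contact_force: [-1.1, 1.0, -0.3]
grip_width: 0.0341
grip_force: 0.0
```

```bash
python3 chk.py .605 -.029 .121 .04
```

```text
t 42.62 p [ 0.603  -0.0287  0.2032] yaw 0.07 q [-0.17  0.22  1.41 -0.    1.52  1.33] F [-1.1  1.  -0.3] w 0.0341 gf 0.0
shift [0.0025, 0.0003, 0.0822] turn [0.003, 0.006, 0.03]
```

Call:
{"api": "jog_arm", "payload": {"moves": [[-0.2, [0.002, 0, 0.03], [0, 0, 0.03]], [-0.2, [0.002, 0, 0.065], [0, 0, 0.03]], [-0.2, [0.002, 0, 0.082], [0, 0, 0.03]], [-0.2, [0.002, 0, 0.082], [0, 0, 0.03]], [-1, [0.002, 0, 0.082], [0, 0, 0.03]], [-1, [0.002, 0, 0.082], [0, 0, 0.03]], [-1, [0.002, 0, 0.082], [0, 0, 0.03]], [-1, [0.002, 0, 0.082], [0, 0, 0.03]], [-1, [0.002, 0, 0.082], [0, 0, 0.03]]], "squeeze": 40}}

```text
clock: 43.47
eef_pos: [0.6057, -0.0293, 0.1238]
tool_rot: [1.0, 0.018, -0.001, 0.002]
contact_force: [-0.1, -3.5, 8.1]
grip_width: 0.0075
grip_force: 42.1
```

Call:
{"api": "jog_arm", "payload": {"moves": [[-1, [0, 0, -0.02], [0, 0, 0]], [-1, [0, 0, -0.06], [0, 0, 0]], [-1, [0, 0, -0.1], [0, 0, 0]], [-1, [0, 0, -0.14], [0, 0, 0]], [-1, [0, 0, -0.175], [0, 0, 0]], [-1, [0, 0, -0.175], [0, 0, 0]]]}}

```text
clock: 43.97
eef_pos: [0.6069, -0.0282, 0.3057]
tool_rot: [1.0, 0.018, 0.003, 0.002]
contact_force: [0.5, -0.1, -1.7]
grip_width: 0.0076
grip_force: 41.1
```

```bash
python3 chk.py .4295 .391 .29 1.61
```

```text
t 43.97 p [ 0.6069 -0.0282  0.3057] yaw 0.036 q [-0.17  0.2   1.23 -0.    1.7   1.36] F [ 0.5 -0.1 -1.7] w 0.0076 gf 41.1
shift [-0.1621, -0.4255, 0.0126] turn [0.009, -0.001, -1.574]
```

Call:
{"api": "jog_arm", "payload": {"moves": [[-1, [-0.162, -0.425, 0.012], [0, 0, -1.574]], [-1, [-0.162, -0.425, 0.012], [0, 0, -1.574]], [-1, [-0.162, -0.425, 0.012], [0, 0, -1.574]], [-1, [-0.162, -0.425, 0.012], [0, 0, -1.574]], [-1, [-0.162, -0.425, 0.012], [0, 0, -1.574]], [-1, [-0.162, -0.425, 0.012], [0, 0, -1.574]], [-1, [-0.162, -0.425, 0.012], [0, 0, -1.574]], [-1, [-0.162, -0.425, 0.012], [0, 0, -1.574]], [-1, [-0.162, -0.425, 0.012], [0, 0, -1.574]], [-1, [-0.162, -0.425, 0.012], [0, 0, -1.574]], [-1, [-0.162, -0.425, 0.012], [0, 0, -1.574]], [-1, [-0.162, -0.425, 0.012], [0, 0, -1.574]]]}}

```text
clock: 45.07
eef_pos: [0.425, 0.3955, 0.2829]
tool_rot: [0.715, 0.699, -0.004, -0.002]
contact_force: [0.1, 0.4, -0.2]
grip_width: 0.0072
grip_force: 40.9
```

Call:
{"api": "jog_arm", "payload": {"moves": [[-1, [0, 0, 0.06], [0, 0, -0.074]], [-1, [0, 0, 0.06], [0, 0, -0.074]], [-1, [0, 0, 0.06], [0, 0, -0.074]], [-1, [0, 0, 0.06], [0, 0, -0.074]], [-1, [0, 0, 0.06], [0, 0, -0.074]]]}}

```text
clock: 45.48
eef_pos: [0.4285, 0.3905, 0.2257]
tool_rot: [0.693, 0.721, -0.002, -0.0]
contact_force: [0.8, -0.5, 0.3]
grip_width: 0.0072
grip_force: 40.9
```

```bash
python3 chk.py .4295 .391 .106 1.61 grey_card rack
```

```text
t 45.48 p [0.4285 0.3905 0.2257] yaw 1.609 q [ 0.61  0.17  1.43 -0.    1.55  0.57] F [ 0.8 -0.5  0.3] w 0.0072 gf 40.9
shift [0.0007, 0.0015, 0.1197] turn [-0.004, 0.002, -0.001]
top grey_card [(0.43, [0.4284, 0.3906, 0.1938]), (0.41, [0.4295, 0.3925, 0.1261])]
top rack [(0.89, [0.4974, 0.393, -0.0019]), (0.72, [0.7282, 0.4357, 0.001]), (0.54, [0.6888, 0.0691, 0.0219])]
side grey_card [(0.7, [0.3169, 0.3553, -0.0024]), (0.61, [0.4293, 0.3901, 0.1289]), (0.34, [0.5024, 0.0581, 0.0042])]
side rack [(0.93, [0.498, 0.3891, -0.002]), (0.7, [0.7302, 0.4337, -0.0031])]
```

Call:
{"api": "jog_arm", "payload": {"moves": [[-1, [0.001, 0.001, 0.03], [0, 0, 0]], [-1, [0.001, 0.001, 0.06], [0, 0, 0]], [-1, [0.001, 0.001, 0.08], [0, 0, 0]], [-1, [0.001, 0.001, 0.09], [0, 0, 0]], [-1, [0.001, 0.001, 0.1], [0, 0, 0]], [-1, [0.001, 0.001, 0.11], [0, 0, 0]], [-1, [0.001, 0.001, 0.117], [0, 0, 0]], [-1, [0.001, 0.001, 0.119], [0, 0, 0]], [-1, [0.001, 0.001, 0.119], [0, 0, 0]]]}}

```text
clock: 46.53
eef_pos: [0.4295, 0.3916, 0.1072]
tool_rot: [0.693, 0.721, -0.001, -0.0]
contact_force: [0.3, -1.7, 9.4]
grip_width: 0.0071
grip_force: 43.6
```

Seated on the slot floor (9 N up). Release and retreat upward.

Call:
{"api": "jog_arm", "payload": {"moves": [[-0.4, [0, 0, 0], [0, 0, 0]], [-0.4, [0, 0, 0], [0, 0, 0]], [-0.4, [0, 0, 0], [0, 0, 0]], [-0.4, [0, 0, 0], [0, 0, 0]], [-0.4, [0, 0, -0.03], [0, 0, 0]], [-0.4, [0, 0, -0.07], [0, 0, 0]], [-0.4, [0, 0, -0.11], [0, 0, 0]], [-0.4, [-0.04, -0.02, -0.15], [0, 0, 0]], [-0.4, [-0.08, -0.03, -0.17], [0, 0, 0]], [-0.4, [-0.12, -0.03, -0.17], [0, 0, 0]], [-0.4, [-0.12, -0.03, -0.17], [0, 0, 0]], [-0.4, [-0.12, -0.03, -0.17], [0, 0, 0]]]}}

```text
clock: 47.53
eef_pos: [0.4042, 0.268, 0.2777]
tool_rot: [0.694, 0.72, -0.002, 0.0]
contact_force: [-0.5, -0.3, -0.5]
grip_width: 0.0257
grip_force: 0.0
```

```bash
python3 chk.py .43 .39 .2 1.61 grey_card meter card_white card_gold card_black key_fader_cap fill_fader_cap
python3 - <<'E'
from h import *
save('side','s4'); save('top','t4')
a=cv2.imread('pics/s4.png');b=cv2.imread('pics/t4.png')[110:310,120:440]
cv2.imwrite('pics/c4.png',np.hstack([cv2.resize(a,(400,300)),cv2.resize(b,(400,300))]))
E
```

```text
t 47.53 p [0.4042 0.268  0.2777] yaw 1.608 q [ 0.43 -0.05  1.55 -0.    1.64  0.39] F [-0.5 -0.3 -0.5] w 0.0257 gf 0.0
shift [0.1212, 0.0305, 0.0773] turn [-0.002, 0.003, -0.002]
top grey_card [(0.75, [0.3205, 0.3506, 0.0011]), (0.38, [0.6286, 0.0695, 0.0022])]
top meter [(0.83, [0.4107, -0.1746, 0.0004])]
top card_white [(0.65, [0.5053, 0.0586, 0.0249])]
top card_gold [(0.62, [0.6909, 0.0661, 0.0212])]
top card_black [(0.64, [0.5981, 0.1773, 0.0254])]
top key_fader_cap [(0.64, [0.538, -0.3112, 0.0726])]
top fill_fader_cap [(0.65, [0.4943, -0.3839, 0.0709])]
side grey_card [(0.91, [0.427, 0.3922, 0.0128]), (0.62, [0.316, 0.3563, -0.0053])]
side meter [(0.79, [0.4099, -0.1729, 0.0034])]
side card_white [(0.8, [0.5037, 0.0586, 0.0235]), (0.17, [0.7524, -0.0702, 0.0017])]
side card_gold [(0.55, [0.6899, 0.0666, 0.0257])]
side card_black [(0.84, [0.5957, 0.1753, 0.0255])]
side key_fader_cap [(0.4, [0.4962, 0.3879, -0.004])]
side fill_fader_cap []
```

View pics/c4.png

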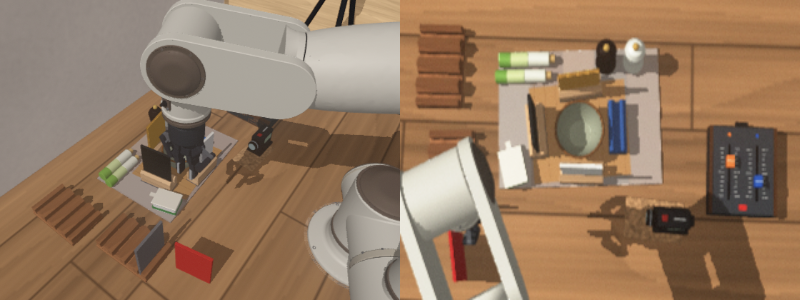

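The meter was knocked 43 mm along −y, as the brief said could happen, so I'll fetch it and re-centre it.

Call:
{"api": "jog_arm", "payload": {"moves": [[-0.4, [-0.44, 0.02, 0.06], [0, 0, 0.07]], [-0.4, [-0.44, 0.02, 0.06], [0, 0, 0.07]], [-0.4, [-0.44, 0.02, 0.06], [0, 0, 0.07]], [-0.4, [-0.44, 0.02, 0.06], [0, 0, 0.07]], [-0.4, [-0.44, 0.02, 0.06], [0, 0, 0.07]], [-0.4, [-0.44, 0.02, 0.06], [0, 0, 0.07]], [0.9, [-0.44, 0.02, 0.06], [0, 0, 0.07]], [0.9, [-0.44, 0.02, 0.06], [0, 0, 0.07]], [0.9, [-0.44, 0.02, 0.06], [0, 0, 0.07]], [0.9, [-0.44, 0.02, 0.06], [0, 0, 0.07]], [0.9, [-0.44, 0.02, 0.06], [0, 0, 0.07]], [0.9, [-0.44, 0.02, 0.06], [0, 0, 0.07]]]}}

```text
clock: 49.43
eef_pos: [0.4407, -0.1728, 0.2161]
tool_rot: [0.719, 0.695, -0.003, -0.001]
contact_force: [-0.3, 0.6, 0.1]
grip_width: 0.0813
grip_force: 0.0
```

```bash
python3 chk.py .410 -.174 .0475 1.53 meter meter_lens grey_card
```

```text
t 49.43 p [ 0.4407 -0.1728  0.2161] yaw 1.536 q [-0.53 -0.05  1.68 -0.01  1.52 -0.5 ] F [-0.3  0.6  0.1] w 0.0813 gf 0.0
shift [-0.0016, -0.0296, 0.1688] turn [-0.006, 0.004, 0.006]
top meter [(0.61, [0.4095, -0.1749, 0.002])]
top meter_lens [(0.57, [0.4157, -0.1062, 0.0527])]
top grey_card [(0.95, [0.3207, 0.3505, -0.0]), (0.53, [0.4296, 0.3923, 0.0085]), (0.46, [0.4956, 0.3922, 0.0013])]
side meter []
side meter_lens [(0.7, [0.4116, -0.1072, 0.0526])]
side grey_card [(0.69, [0.4268, 0.3907, 0.0132]), (0.56, [0.3189, 0.3544, -0.0042])]
```

Call:
{"api": "jog_arm", "payload": {"moves": [[0.9, [-0.002, -0.029, 0.02], [0, 0, 0.006]], [0.9, [-0.002, -0.029, 0.05], [0, 0, 0.006]], [0.9, [-0.002, -0.029, 0.09], [0, 0, 0.006]], [0.9, [-0.002, -0.029, 0.13], [0, 0, 0.006]], [0.9, [-0.002, -0.029, 0.168], [0, 0, 0.006]], [0.9, [-0.002, -0.029, 0.168], [0, 0, 0.006]], [-0.6, [-0.002, -0.029, 0.168], [0, 0, 0.006]], [-0.6, [-0.002, -0.029, 0.168], [0, 0, 0.006]], [-0.6, [-0.002, -0.029, 0.168], [0, 0, 0.006]], [-0.6, [-0.002, -0.029, 0.168], [0, 0, 0.006]], [-0.6, [-0.002, -0.029, 0.168], [0, 0, 0.006]], [-0.6, [-0.002, -0.029, 0.168], [0, 0, 0.006]]], "squeeze": 60}}

```text
clock: 50.83
eef_pos: [0.4123, -0.1708, 0.0519]
tool_rot: [0.72, 0.694, -0.002, 0.001]
contact_force: [-4.6, 1.1, 13.7]
grip_width: 0.039
grip_force: 58.9
```

Call:
{"api": "jog_arm", "payload": {"moves": [[-0.6, [0, 0, 0], [0, 0, 0]], [-0.6, [0, 0, -0.03], [0, 0, 0]], [-0.6, [0, 0, -0.03], [0, 0, 0]], [-0.6, [0.02, 0, -0.03], [0, 0, 0]], [-0.6, [0.042, 0, -0.03], [0, 0, 0]], [-0.6, [0.042, 0, -0.03], [0, 0, 0]], [-0.6, [0.042, 0, -0.03], [0, 0, 0]]]}}

```text
clock: 51.42
eef_pos: [0.4134, -0.1277, 0.0803]
tool_rot: [0.719, 0.695, -0.003, 0.001]
contact_force: [-1.5, -0.5, -3.6]
grip_width: 0.0392
grip_force: 62.6
```

```bash
python3 chk.py .411 -.131 .049 1.53 meter meter_lens pad
```

```text
t 51.42 p [ 0.4134 -0.1277  0.0803] yaw 1.536 q [-0.47 -0.04  1.96 -0.01  1.23 -0.44] F [-1.5 -0.5 -3.6] w 0.0392 gf 62.6
shift [-0.0032, -0.0022, 0.0314] turn [-0.003, 0.004, 0.006]
top meter [(0.59, [0.4056, -0.1314, 0.0313])]
top meter_lens [(0.46, [0.4128, -0.0632, 0.0786])]
top pad [(0.48, [0.4093, -0.129, -0.001])]
side meter [(0.86, [0.4116, -0.1299, 0.0299])]
side meter_lens [(0.82, [0.416, -0.0647, 0.078])]
side pad [(0.61, [0.4101, -0.1287, -0.0039]), (0.55, [0.5023, 0.0573, 0.0024])]
```

Call:
{"api": "jog_arm", "payload": {"moves": [[-0.6, [0, 0, 0.015], [0, 0, 0]], [-0.6, [0, 0, 0.022], [0, 0, 0]], [-0.6, [0, 0, 0.027], [0, 0, 0]], [-0.6, [0, 0, 0.03], [0, 0, 0]], [-0.6, [0, 0, 0.03], [0, 0, 0]], [-0.6, [0, 0, 0.03], [0, 0, 0]]]}}

```text
clock: 52.32
eef_pos: [0.4114, -0.1281, 0.0511]
tool_rot: [0.72, 0.694, -0.004, -0.002]
contact_force: [-32.9, 9.6, 54.0]
grip_width: 0.0389
grip_force: 70.4
```

Call:
{"api": "jog_arm", "payload": {"moves": [[0.7, [0, 0, 0], [0, 0, 0]], [0.7, [0, 0, 0], [0, 0, 0]], [0.7, [0, 0, 0], [0, 0, 0]], [0.7, [0, 0, 0], [0, 0, 0]], [0.7, [0, 0, 0], [0, 0, 0]], [0.7, [0, 0, -0.03], [0, 0, 0]], [0.7, [0, 0, -0.07], [0, 0, 0]], [0.7, [0, 0, -0.11], [0, 0, 0]], [0.7, [0, 0, -0.15], [0, 0, 0]], [0.7, [0, 0, -0.18], [0, 0, 0]], [0.7, [0, 0, -0.18], [0, 0, 0]], [0.7, [0, 0, -0.18], [0, 0, 0]]]}}

```text
clock: 53.32
eef_pos: [0.4141, -0.1279, 0.2306]
tool_rot: [0.72, 0.694, -0.002, 0.001]
contact_force: [-0.6, 0.8, -2.0]
grip_width: 0.0727
grip_force: 0.0
```

```bash
python3 chk.py .411 -.131 .2 1.53 meter meter_lens pad grey_card key_fader_cap fill_fader_cap card_white
python3 - <<'E'
from h import *
save('side','s5'); save('top','t5')
a=cv2.imread('pics/s5.png');b=cv2.imread('pics/t5.png')[110:310,120:440]
cv2.imwrite('pics/c5.png',np.hstack([cv2.resize(a,(400,300)),cv2.resize(b,(400,300))]))
E
```

```text
t 53.32 p [ 0.4141 -0.1279  0.2306] yaw 1.534 q [-0.47 -0.15  1.74 -0.01  1.55 -0.44] F [-0.6  0.8 -2. ] w 0.0727 gf 0.0
shift [-0.0031, -0.0029, 0.0306] turn [-0.002, 0.005, 0.004]
top meter [(0.6, [0.4095, -0.132, 0.0004]), (0.52, [0.4146, -0.0639, 0.0522])]
top meter_lens [(0.61, [0.4119, -0.0638, 0.053])]
top pad []
top grey_card [(0.71, [0.4323, 0.3953, 0.0079]), (0.69, [0.3207, 0.3476, -0.0012]), (0.49, [0.5922, 0.1779, 0.0015])]
top key_fader_cap [(0.46, [0.5394, -0.3129, 0.07])]
top fill_fader_cap [(0.48, [0.4955, -0.3851, 0.0707])]
top card_white [(0.74, [0.503, 0.0601, 0.0226]), (0.61, [0.4306, 0.3913, 0.0072]), (0.55, [0.5862, 0.0616, 0.0071])]
side meter [(0.97, [0.4112, -0.1324, 0.0011])]
side meter_lens []
side pad [(0.95, [0.4074, -0.1304, -0.0061]), (0.67, [0.6021, -0.0331, 0.0024])]
side grey_card [(0.94, [0.4299, 0.3907, 0.0118]), (0.85, [0.3173, 0.3561, -0.0053])]
side key_fader_cap [(0.6, [0.4964, 0.3895, -0.0039]), (0.44, [0.5344, -0.3143, 0.0626])]
side fill_fader_cap [(0.49, [0.4973, -0.3871, 0.0664])]
side card_white [(0.76, [0.5027, 0.0627, 0.0221])]
```

View pics/c5.png

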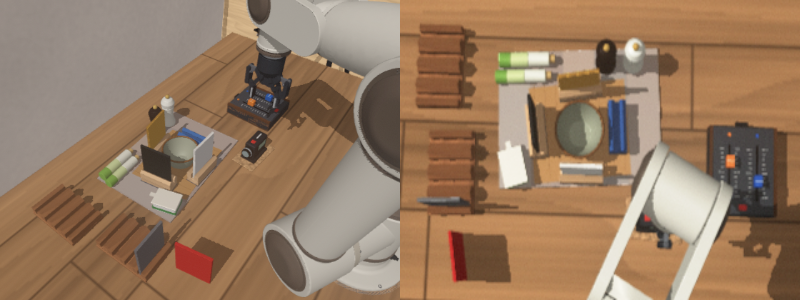

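The last pictures show the meter back on its pad, the grey card in the rack slot, the three light cards standing in their stands and the faders where I set them. The arm is clear of everything, so I'm handing in.

```bash
python3 -c "
from cell import ticket
print(ticket.sign_off())"
```

```text
the job is handed in; nothing more can be done
None
```

The job is handed in, but sign-off returned no verdict: the light cards and faders are set, the reading was held for over two seconds from about 11 cm, the grey card is back in the rack, and the meter, which was knocked 43 mm aside, was put back upright in the middle of its pad.

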